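# Fetch the weld-on boss from behind the cut lengths in the offcut rack

### The job

The base plate on the welding bench is waiting for its boss, the short thick-walled ring at the back of the offcut rack. First stand all three long cut lengths (round tube, square tube and channel) out of the way on the plywood board, then stand the boss upright on the base plate, concentric with its centre hole. Only then put the three lengths back upright, each into the rack bay it came from; knock nothing over and leave the angle cleat, the magnet square and the tin where they are.

Things in the scene. Friction and masses are not known exactly. Their poses are not given: they have to be found in the camera images.
- rack: Fixed blue-painted steel offcut rack, 125 mm (x) by 198 mm (y); origin: centre of underside; -x side faces the robot. Floor 3 mm thick; walls and dividers 3 mm thick, tops 22 mm above the bench. Front row: three bays 60 (x) by 62 mm (y) inside, centred at x -29.5, y -65, 0, +65 mm. Back row: two bays 56 (x) by 94.5 mm (y), centred at x +31.5, y -48.8, +48.8 mm. A thin rod handle at each end.
- round_tube: Loose cut length of bare steel round tube standing on end in one of the front bays, 42 mm outside diameter, 36 mm bore, 150 mm tall, about 0.46 kg. Origin at the centre of its underside, z up along the tube.
- square_tube: Loose cut length of bare steel square tube standing on end in one of the front bays, 40 x 40 mm outside, 3 mm wall, 150 mm tall, about 0.52 kg. Origin at the centre of its underside, x and y square to its faces, z up. It stands nearly square to the rack.
- channel: Loose cut length of bare steel U-channel standing on end in a front bay, nearly square to the rack: 40 mm (x) by 35 mm (y), 5 mm thick, 150 mm tall, about 0.7 kg. Web on its -y side, flanges on its -x and +x sides, open towards +y: grip it across the flanges, closing along its x. Origin at the centre of the 40 x 35 mm outline at the underside, z up.
- boss: Loose weld-on boss: a short thick-walled bare steel ring, 45 mm outside diameter, 24 mm bore, 50 mm tall, about 0.44 kg, standing in one of the two back bays behind the long lengths. Origin at the centre of its underside, z up along the bore.
- board: Fixed plywood board lying on the bench to one side, for setting things aside: 260 mm (x) by 120 mm (y), 12 mm thick. Origin at the centre of its underside.
- base_plate: Fixed steel base plate lying on the bench on the other side, 130 x 130 mm, 10 mm thick, with a 22 mm hole through its centre and four 14 mm bolt holes near its corners. Origin at the centre of its underside.
- cleat: Loose short piece of angle steel, an L of 40 x 40 mm, 5 mm thick, 45 mm tall, standing in the other back bay of the rack. Not part of the job. Origin at the centre of its 40 x 40 mm outline at the underside.
- magnet: Loose magnet square for welding, with red faces, lying flat on the bench in front of the rack, about 85 x 85 mm, 18 mm thick. Not part of the job. Origin near the middle of its underside. It does not attract anything here.
- tin: Loose screw-top tin with a white cap, 68 mm in diameter, 60 mm tall, standing on the bench beyond the work. Not part of the job. Origin at the centre of its underside.
There are look-alikes about, which are no part of the job. Leave any orange, purple or red look-alike of the channel alone.

How it is judged:
By the outcome, as a careful person would: the job done as asked, in the order asked, and still so for the second after the job is handed in, with the robot touching nothing.
It also fails if it takes over 141 s, if anything falls off the work surface, if the arm or the gripper's body presses on something with over 40 N, if the wrist force passes 120 N, or if a joint passes its speed limit or range.

### The arm

A 7-joint arm with a two-finger parallel gripper is mounted at the origin on the work surface. World frame = base frame: x ahead of the robot, y to its left, z up, the work surface at z = 0. Lengths are in m, angles in rad, forces in N, time in s.
With the tool pointing down it reaches from about 0.425 to 0.95 m from the base axis. Payload 16.7 kg.
Tool frame: the origin (TCP) lies at the very end of the fingers, on their centre line; the grasp point (between the pads) lies 19 mm behind it; z points along the fingers, y is the line along which they close (so a half turn about z gives the same grasp; the last joint's range is limited). The gripper opens to 94 mm and grips with 3 to 60 N. Pads are 16 mm wide; open, the fingers measure 119 mm over their backs; the gripper's body (75 mm by 177 mm) begins 78 mm behind the grasp point.
Start: joints at [1.147, 0.426, 0.074, 1.606, -0.034, 1.111, -0.067], TCP at [0.183, -0.65, 0.173] pointing down, gripper open.
Joint ranges: [-2.85, 2.85], [-0.5, 2.14], [-1.23, 1.37], [0.21, 2.46], [-1.02, 4.16], [0.16, 2.05], [-2.73, 2.73]. Speed limits (rad/s): [1.89, 1.89, 2.39, 2.39, 3.01, 3.01, 3.01].

### API

Orientations are given as a unit quaternion [x, y, z, w].
In Python, from plant import sense, eyes, workorder gives the robot as it stands.
- The arm moves only by the shell command python3 -m pendant 'ROWS'. ROWS is a JSON object whose one key "series" holds a list of rows, each a list of 3 entries, a list of its own where there are three numbers: the opening, from 0 (shut) to 1 (fully open), then the shift along the tool's x, y, z in units of 30 mm (1.0 is 30 mm), then the turn, a rotation vector about the tool's x, y, z in units of 8 degrees (1.0 is 8 degrees). A call has 1 to 5 rows; each row shifts and turns the commanded pose from where the row before left it, along the tool's axes as they then stand; what a row does not reach is not made up. A row lasts 1/10 s, in which the tool goes at most 50 mm and 8.59 degrees, less where a joint would pass 70% of its speed; a pose out of reach is approached as far as the arm can. A call is refused whole if a number of a shift passes 1 or a number of a turn 1, either way. A call with a gripper value outside its range is refused whole. The fingers move at their own pace and stop on an object; the grip force is fixed at half the most. Time passes only in rows, so rows that do not move let the fingers close. It gives the time, the measured TCP pose, the force, the opening and the grip force at its end, in the units of the state.
- sense(): the state, without advancing time (a new reading comes with each control period).
- eyes.grab_frame(name): name is "side" or "top" or "wrist"; returns a dict with "img" (400x640x3 uint8, red, green, blue), "depth" (400x640 float32, m along the optical axis (not along the pixel's ray), 0 where there is no reading), "K" (3x3 intrinsics, pixels), "k1" (the pictures are not rectified: a ray, as slopes to the right and down, at radius r is drawn at 1 + k1 r^2 times it, then the intrinsics apply), "R" (3x3) and "t" (3): a world point X has camera coordinates R X + t. Camera axes: x right, y down, z forward; pixel columns grow to the right and rows downward; lengths in m; the calibration is good to about 2 mm. A picture is of the moment at which its call begins.
- workorder.sign_off(): hands the job in; it is judged then, once.
Trained networks look in a picture, given as the dict that the camera call returned (one of the last four; its "shot" number tells which), for a name from the list of things; names that differ only in an ending like _2 or _b are one class to them, and where a whole thing is asked for, a point or a joint stands for the part that bears it (a point fixed in the world has none). Each returns a list of dicts, best first, with "p" (0 to 1); they miss things now and then, are a little off and sometimes report something else, mostly with a low value. They report only what shows in the picture. A call takes as long as a camera call. They do not tell look-alikes from the thing itself.
- eyes.look_for(picture, thing): "rect" ([left, top, right, bottom] in pixels, round what is visible of it).
The state is a dict: "clock": time; "q": joint angles; "dq": joint speeds; "tau": joint torques, N m; "tool_pos": TCP position; "ee_rot": TCP orientation; "wrist_force": force on the tool from outside, world axes, zero at the start; "ft_torque": the same for the moment, N m; "width": finger opening in m; "finger_force": force on a finger pad.
Only numpy, scipy, OpenCV 4.12 (cv2) and the standard library are available. Lean on these libraries where they do the work, as an engineer would, in place of code of your own. Each camera call takes 0.05 s, during which the arm holds its last target. There are 200 camera calls.

## Working session

There is one attempt and no reset: what is moved stays moved. The work goes in short steps, Python scripts to look and compute and a shell command to move; the robot and the scene stay as the last step left them, time stands still between calls to the robot, and variables do not carry over. Pictures are saved under pics/ and viewed, at most 14 in all, crops included, and the job is handed in when it is done.

```bash
ls; mkdir -p pics
cat > h.py <<'E'
import numpy as np, cv2, json
from plant import sense, eyes, workorder
from scipy.spatial.transform import Rotation as Rn
def world(f):
    "HxWx3 world points (nan where no depth)"
    h,w=f['depth'].shape
    u,v=np.meshgrid(np.arange(w),np.arange(h))
    p=np.stack([u,v],-1).reshape(-1,1,2).astype(np.float64)
    s=cv2.undistortPoints(p,np.array(f['K'],float),np.array([f['k1'],0,0,0.])).reshape(h,w,2)
    d=f['depth'].astype(float); d[d==0]=np.nan
    c=np.dstack([s[...,0]*d,s[...,1]*d,d])
    return (c-np.array(f['t']))@np.array(f['R'])
def save(f,n,crop=None,scale=1):
    im=f['img'][...,::-1]
    if crop: im=im[crop[1]:crop[3],crop[0]:crop[2]]
    cv2.imwrite('pics/'+n,cv2.resize(im,None,fx=scale,fy=scale,interpolation=cv2.INTER_CUBIC))
E
python3 - <<'E'
from h import *
s=sense(); print(s['clock'],s['tool_pos'],s['ee_rot'],s['width'])
for n in ['top','side']:
    f=eyes.grab_frame(n); save(f,n+'0.png'); W=world(f); np.save(n+'W.npy',W)
    print(n, np.array(f['t']), f['shot'])
    for th in ['round_tube','square_tube','channel','boss','board','base_plate','cleat','rack']:
        for r in eyes.look_for(f,th)[:3]:
            a=[int(x) for x in r['rect']]; P=W[max(a[1],0):a[3],max(a[0],0):a[2]].reshape(-1,3); P=P[~np.isnan(P[:,0])]
            zt=np.percentile(P[:,2],95); T=P[P[:,2]>zt-.01]
            print(th,round(r['p'],2),a,'ztop',zt.round(3),'topc',((T.min(0)+T.max(0))/2).round(3))
E
```

```text
pics
0.0 [ 0.18298812 -0.64920889  0.17247792] [ 9.90578214e-01  1.36946652e-01 -1.32214594e-04 -6.31432654e-04] 0.0939331966850471
top [0.00222954 0.59549678 0.87933244] 1
round_tube 0.89 [320, 188, 339, 214] ztop 0.152 topc [ 0.58  -0.021  0.148]
square_tube 0.72 [285, 190, 308, 217] ztop 0.152 topc [0.574 0.043 0.149]
square_tube 0.31 [283, 166, 379, 223] ztop 0.15 topc [ 0.581 -0.024  0.148]
channel 0.9 [322, 109, 346, 151] ztop 0.149 topc [ 0.738 -0.027  0.146]
channel 0.87 [363, 109, 397, 148] ztop 0.148 topc [ 0.742 -0.129  0.144]
channel 0.82 [349, 184, 375, 214] ztop 0.152 topc [ 0.587 -0.089  0.149]
boss 0.51 [342, 165, 359, 188] ztop 0.054 topc [ 0.635 -0.069  0.098]
board 0.87 [411, 202, 473, 316] ztop 0.013 topc [ 0.468 -0.278  0.01 ]
base_plate 0.78 [156, 230, 223, 286] ztop 0.011 topc [0.456 0.299 0.008]
rack 0.89 [281, 164, 381, 224] ztop 0.15 topc [ 0.581 -0.024  0.148]
side [-0.52387615 -0.13356655  1.09923146] 2
round_tube 0.85 [286, 163, 314, 236] ztop 0.151 topc [ 0.619 -0.095  0.147]
square_tube 0.88 [301, 142, 326, 218] ztop 0.151 topc [0.579 0.008 0.147]
square_tube 0.31 [264, 176, 296, 249] ztop 0.151 topc [ 0.621 -0.131  0.147]
channel 0.84 [332, 224, 379, 316] ztop 0.148 topc [ 0.744 -0.133  0.145]
channel 0.73 [266, 178, 297, 249] ztop 0.151 topc [ 0.622 -0.131  0.147]
channel 0.69 [273, 234, 315, 327] ztop 0.149 topc [ 0.681 -0.199  0.146]
boss 0.9 [304, 231, 331, 268] ztop 0.142 topc [ 0.696 -0.185  0.142]
board 0.63 [82, 250, 245, 354] ztop 0.013 topc [ 0.469 -0.296  0.009]
base_plate 0.77 [290, 125, 358, 163] ztop 0.15 topc [0.574 0.019 0.147]
cleat 0.89 [323, 198, 342, 229] ztop 0.048 topc [0.623 0.027 0.044]
rack 0.7 [261, 198, 361, 282] ztop 0.146 topc [ 0.667 -0.16   0.144]
```

View pics/top0.png

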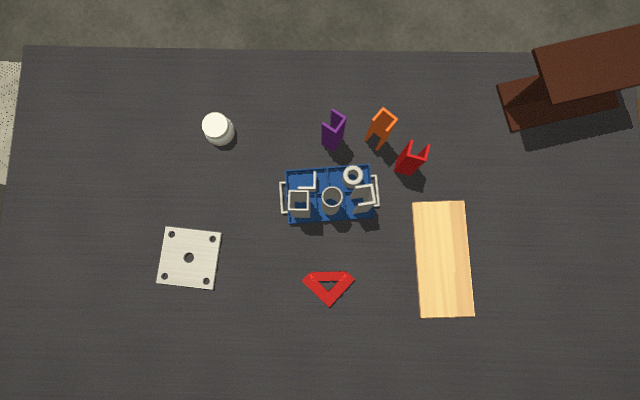

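View pics/side0.png

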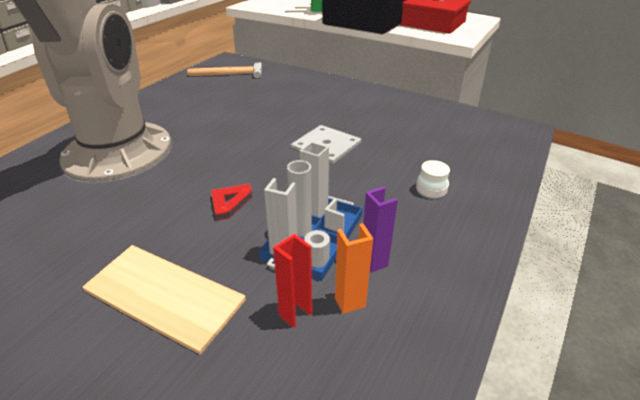

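The top view shows the steel channel at (362,197) in the rack. Its look-alikes are purple (333,130), orange (382,125) and red (412,158), all outside the rack. The round tube is at (331,199), the square tube at (298,201), the boss at (353,175) and the cleat at (306,180). The board is at (443,259) and the base plate hole at (188,257). Next I'll measure precisely and check a close crop.

Run:
```python
from h import *
f=eyes.grab_frame('top'); save(f,'crop1.png',(270,95,440,235),4.5)
W=world(f)
def blob(rect,zl,zh,name):
    a=rect; m=np.zeros(W.shape[:2],bool); m[a[1]:a[3],a[0]:a[2]]=1
    with np.errstate(invalid='ignore'): m&=(W[...,2]>zl)&(W[...,2]<zh)
    P=W[m]; r=cv2.minAreaRect((P[:,:2]*1000).astype(np.float32))
    print(name,len(P),'c',np.round(r[0],1),'size',np.round(r[1],1),'ang',round(r[2],1),'z',np.median(P[:,2]).round(4),'bbox',P.min(0).round(3)[:2],P.max(0).round(3)[:2])
blob((316,184,342,216),.14,.16,'round')
blob((283,186,312,219),.14,.16,'square')
blob((346,180,379,218),.14,.16,'channel')
blob((340,162,365,190),.045,.06,'boss')
blob((290,165,320,190),.04,.055,'cleat')
blob((275,160,385,228),.018,.026,'rackrim')
blob((400,190,485,325),.007,.018,'board')
blob((150,220,230,295),.006,.015,'plate')
blob((300,265,360,310),.012,.024,'magnet')
blob((315,100,349,155),.135,.16,'purple')
blob((363,100,398,150),.135,.16,'orange')
blob((393,135,432,180),.135,.16,'red')
# plate hole: dark pixels near centre
g=cv2.cvtColor(f['img'],cv2.COLOR_RGB2GRAY)
m=np.zeros_like(g); m[245:270,176:201]=(g[245:270,176:201]<110)
n,l,st,c=cv2.connectedComponentsWithStats(m); 
for i in range(1,n): print(st[i],c[i])
# project plate-plane z=.01 at hole
K=np.array(f['K']);
for i in range(1,n):
    s=cv2.undistortPoints(c[i].reshape(1,1,2),K,np.array([f['k1'],0,0,0.])).ravel()
    d=np.array(f['R']).T@np.array([s[0],s[1],1]); o=-np.array(f['R']).T@np.array(f['t']); print((o+d*(0.01-o[2])/d[2]).round(4))
```

```text
round 124 c [582.2 -23.5] size [42.  39.7] ang 0.8 z 0.1506 bbox [ 0.561 -0.043] [ 0.603 -0.004]
square 145 c [573.6  42.8] size [40.7 37.9] ang 1.4 z 0.1511 bbox [0.553 0.023] [0.594 0.062]
channel 164 c [587.2 -90.2] size [39.9 35.2] ang 9.9 z 0.1513 bbox [ 0.565 -0.111] [ 0.609 -0.071]
boss 226 c [646.5 -73.5] size [42.1 43. ] ang 0.4 z 0.051 bbox [ 0.625 -0.095] [ 0.668 -0.052]
cleat 67 c [633.6  30.8] size [38.4 36.1] ang 1.3 z 0.0466 bbox [0.614 0.012] [0.653 0.049]
rackrim 496 c [609.2 -20.7] size [125.4 198. ] ang 5.6 z 0.0206 bbox [ 0.538 -0.123] [0.68  0.084]
board 6051 c [ 468. -281.] size [259.2 122.1] ang 3.4 z 0.0106 bbox [ 0.336 -0.348] [ 0.599 -0.214]
plate 2834 c [456.2 297.7] size [130.8 129.7] ang 84.6 z 0.0088 bbox [0.386 0.227] [0.525 0.367]
magnet 979 c [412.5 -21.7] size [84.  83.5] ang 47.0 z 0.0168 bbox [ 0.353 -0.079] [0.433 0.035]
purple 186 c [738.9 -26. ] size [34.8 41.1] ang 56.4 z 0.1474 bbox [ 0.713 -0.05 ] [ 0.763 -0.001]
orange 183 c [ 743.8 -130.2] size [41.4 36.9] ang 50.5 z 0.1476 bbox [ 0.718 -0.156] [ 0.769 -0.103]
red 196 c [ 680.2 -196.9] size [41.8 36.2] ang 73.8 z 0.1472 bbox [ 0.658 -0.221] [ 0.701 -0.172]
[184 253  10   9  74] [188.37837838 257.04054054]
[0.4566 0.297  0.01  ]
```

View pics/crop1.png

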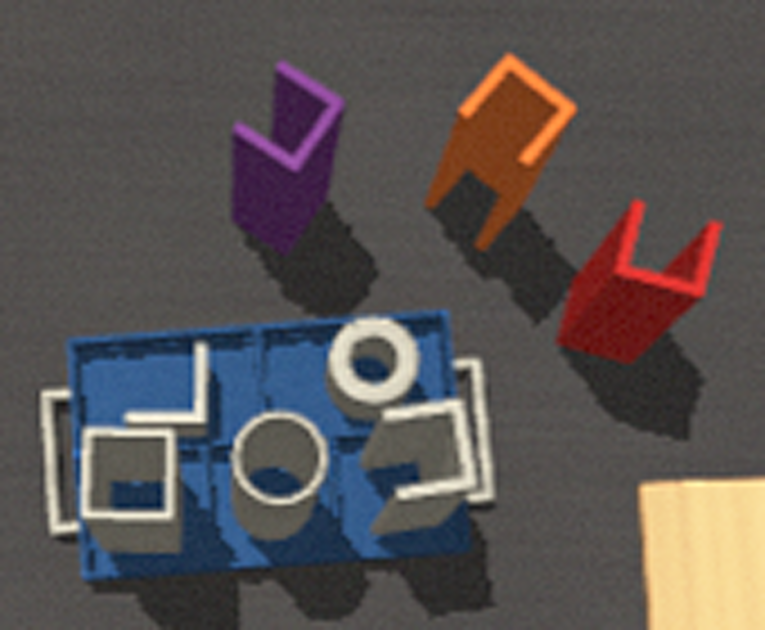

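The crop confirms the choice: bare-steel channel right bay, round tube middle, square tube left, boss in the right back bay, and coloured channels all outside the rack. I'll raise and turn the tool first.

```bash
cat >> h.py <<'E'
def plan(x,y,z,th):
    "remaining turn about tool z (x8deg) and shift (x30mm) in the tool axes after that turn; th = heading of tool y, deg"
    s=sense(); R=Rn.from_quat(s['ee_rot']).as_matrix()
    cur=np.degrees(np.arctan2(R[1,1],R[0,1])); d=(cur-th+180)%360-180
    t=np.radians(th); X=np.array([-np.sin(t),np.cos(t),0]); Y=np.array([np.cos(t),np.sin(t),0])
    T=np.column_stack([X,Y,[0,0,-1]]); e=T.T@(np.array([x,y,z])-s['tool_pos'])
    print('t',round(s['clock'],2),'pos',np.round(s['tool_pos'],4),'yaw',round(cur,1),'tilt',round(R[2,2],4),'w',round(s['width'],4),'F',np.round(s['wrist_force'],1),'pad',np.round(s['finger_force'],1),'| turn',round(d/8,2),'shift',np.round(e/.03,2))
E
python3 -m pendant '{"series":[[1,[0,0,-1],[0,0,-1]],[1,[0,0,-1],[0,0,-1]],[1,[0,0,-1],[0,0,-1]],[1,[0,0,-1],[0,0,-1]],[1,[0,0,0],[0,0,-1]]]}'
python3 -m pendant '{"series":[[1,[0,0,0],[0,0,-1]],[1,[0,0,0],[0,0,-1]],[1,[0,0,0],[0,0,-1]],[1,[0,0,0],[0,0,-1]],[1,[0,0,0],[0,0,-1]]]}'
python3 -c "
from h import *
plan(.587,-.090,.29,9.9)"
```

```text
clock: 1.45
tool_pos: [0.1836, -0.6513, 0.2979]
ee_rot: [0.883, 0.47, -0.0, 0.003]
wrist_force: [-0.3, 0.1, -0.2]
width: 0.0941
finger_force: 0.0
clock: 1.95
tool_pos: [0.1831, -0.6496, 0.2931]
ee_rot: [0.669, 0.744, 0.0, -0.0]
wrist_force: [0.4, -0.1, 0.2]
width: 0.094
finger_force: 0.0
t 1.95 pos [ 0.1831 -0.6496  0.2931] yaw 6.1 tilt -1.0 w 0.094 F [ 0.4 -0.1  0.2] pad 0.0 | turn -0.48 shift [16.06 16.47  0.1 ]
```

```bash
python3 -m pendant '{"series":[[1,[0.8,0.82,0],[0,0,-0.48]],[1,[0.8,0.82,0],[0,0,0]],[1,[0.8,0.82,0],[0,0,0]],[1,[0.8,0.82,0],[0,0,0]],[1,[0.8,0.82,0],[0,0,0]]]}' >/dev/null
python3 -m pendant '{"series":[[1,[0.8,0.82,0],[0,0,0]],[1,[0.8,0.82,0],[0,0,0]],[1,[0.8,0.82,0],[0,0,0]],[1,[0.8,0.82,0],[0,0,0]],[1,[0.8,0.82,0],[0,0,0]]]}' |grep -E 'pos|force'
python3 -m pendant '{"series":[[1,[0.8,0.82,0],[0,0,0]],[1,[0.8,0.82,0],[0,0,0]],[1,[0.8,0.82,0],[0,0,0]],[1,[0.8,0.82,0],[0,0,0]],[1,[0.8,0.82,0],[0,0,0]]]}' |grep -E 'pos|force'
python3 -m pendant '{"series":[[1,[0.8,0.82,0],[0,0,0]],[1,[0.8,0.82,0],[0,0,0]],[1,[0.8,0.82,0],[0,0,0]],[1,[0.8,0.82,0],[0,0,0]],[1,[0.8,0.82,0],[0,0,0]]]}' |grep -E 'pos|force'
python3 -m pendant '{"series":[[1,[0,0,0],[0,0,0]],[1,[0,0,0],[0,0,0]]]}' |grep -E 'pos|force'
python3 - <<'E'
from h import *
plan(.587,-.090,.29,9.9)
f=eyes.grab_frame('wrist'); save(f,'w1.png')
W=world(f)
with np.errstate(invalid='ignore'): m=(W[...,2]>.143)&(W[...,2]<.158)
n,l,st,c=cv2.connectedComponentsWithStats(m.astype(np.uint8))
for i in range(1,n):
    if st[i,4]>60:
        P=W[l==i]; r=cv2.minAreaRect((P[:,:2]*1000).astype(np.float32)); print(st[i],np.round(r[0],1),np.round(r[1],1),round(r[2],1))
E
```

```text
tool_pos: [0.3882, -0.3723, 0.2934]
wrist_force: [0.2, -0.5, 0.6]
finger_force: 0.0
tool_pos: [0.4895, -0.2335, 0.2934]
wrist_force: [0.0, -0.7, -0.6]
finger_force: 0.0
tool_pos: [0.5909, -0.0948, 0.2933]
wrist_force: [-0.6, -0.4, -0.3]
finger_force: 0.0
tool_pos: [0.5903, -0.0952, 0.293]
wrist_force: [-0.1, -0.7, -0.8]
finger_force: 0.0
t 4.15 pos [ 0.5903 -0.0952  0.293 ] yaw 9.7 tilt -1.0 w 0.094 F [-0.1 -0.7 -0.8] pad 0.0 | turn -0.03 shift [ 0.19 -0.08  0.1 ]
[309  22  46  52 671] [575.7  44.5] [40.2 41.2] 0.2
[309  96  40  41 414] [584.3 -22.2] [40.9 40.9] 10.1
[445 119  51  49 629] [741.  -23.9] [35.1 41.1] 56.6
[305 161  37  34 495] [589.6 -88.2] [39.8 35.4] 10.0
[426 210  48  43 430] [ 746.3 -127.4] [39.7 36.6] 50.9
[364 255  41  41 494] [ 682.2 -194.3] [41.6 34.9] 75.0
```

View pics/w1.png

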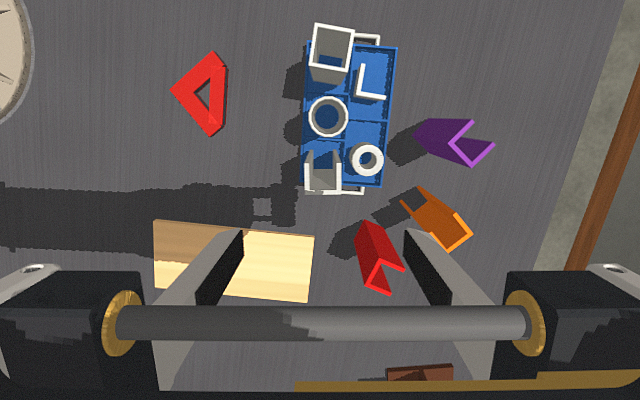

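The wrist view shows the channel at (323,177), round tube (327,117), square tube (333,45) and boss (366,158). Its positions agree with the top camera within about 2 mm, so I'll average them and grasp the channel.

```bash
python3 -m pendant '{"series":[[1,[0.2,-0.04,1],[0,0,0]],[1,[0,0,1],[0,0,0]],[1,[0,0,1],[0,0,0]],[1,[0,0,1],[0,0,0]],[1,[0,0,0.8],[0,0,0]]]}' |grep -E 'pos|force'
python3 -m pendant '{"series":[[1,[0,0,0.7],[0,0,0]],[1,[0,0,0.7],[0,0,0]],[1,[0,0,0],[0,0,0]],[0,[0,0,0],[0,0,0]],[0,[0,0,0],[0,0,0]]]}' |grep -E 'pos|force'
python3 -m pendant '{"series":[[0,[0,0,0],[0,0,0]],[0,[0,0,0],[0,0,0]],[0,[0,0,0],[0,0,0]],[0,[0,0,0],[0,0,0]],[0,[0,0,0],[0,0,0]]]}'
python3 - <<'E'
from h import *
plan(.5884,-.0892,.105,9.9)
f=eyes.grab_frame('wrist'); print(-np.array(f['R']).T@np.array(f['t']))
E
```

```text
tool_pos: [0.587, -0.0918, 0.1478]
wrist_force: [-0.0, -0.7, 0.3]
finger_force: 0.0
tool_pos: [0.5886, -0.0907, 0.1086]
wrist_force: [-0.1, 0.3, 0.6]
finger_force: 0.0
clock: 5.7
tool_pos: [0.5881, -0.0901, 0.1073]
ee_rot: [0.646, 0.764, 0.0, 0.0]
wrist_force: [2.3, -0.0, -0.1]
width: 0.0415
finger_force: 1.3
t 5.7 pos [ 0.5881 -0.0901  0.1073] yaw 9.6 tilt -1.0 w 0.0415 F [ 2.3 -0.  -0.1] pad 1.3 | turn -0.04 shift [0.03 0.02 0.08]
[ 0.57610982 -0.01734332  0.31942815]
```

```bash
python3 -m pendant '{"series":[[0,[0,0,0],[0,0,0]],[0,[0,0,0],[0,0,0]],[0,[0,0,0],[0,0,0]],[0,[0,0,-0.4],[0,0,0]],[0,[0,0,-0.6],[0,0,0]]]}' |grep -E 'pos|force|width'
python3 -m pendant '{"series":[[0,[0,0,-0.7],[0,0,0]],[0,[0,0,-0.7],[0,0,0]],[0,[0,0,-0.6],[0,0,0]],[0,[0,0,0],[0,0,0]],[0,[0,0,0],[0,0,0]]]}' |grep -E 'pos|force|width'
python3 -c "
from h import *
plan(.378,-.286,.196,9.9)"
```

```text
tool_pos: [0.5867, -0.09, 0.1367]
wrist_force: [0.1, -0.3, -5.4]
width: 0.0395
finger_force: 30.0
tool_pos: [0.5876, -0.0902, 0.1969]
wrist_force: [0.1, -0.3, -7.2]
width: 0.0399
finger_force: 30.0
t 6.75 pos [ 0.5876 -0.0902  0.1969] yaw 9.6 tilt -1.0 w 0.0399 F [ 0.1 -0.3 -7.2] pad 30.0 | turn -0.04 shift [-5.23 -8.01  0.03]
```

```bash
python3 -m pendant '{"series":[[0,[-0.3,-0.4,0],[0,0,0]],[0,[-0.6,-0.9,0],[0,0,0]],[0,[-0.6,-0.9,0],[0,0,0]],[0,[-0.6,-0.9,0],[0,0,0]],[0,[-0.6,-0.9,0],[0,0,0]]]}' |grep -E 'pos|width'
python3 -m pendant '{"series":[[0,[-0.6,-0.9,0],[0,0,0]],[0,[-0.6,-0.9,0],[0,0,0]],[0,[-0.6,-0.9,0],[0,0,0]],[0,[-0.5,-0.8,0],[0,0,0]],[0,[-0.23,-0.5,0],[0,0,0]]]}' |grep -E 'pos|width'
python3 -m pendant '{"series":[[0,[-0.1,0,0.6],[0,0,0]],[0,[0,0,0.8],[0,0,0]],[0,[0,0,0.6],[0,0,0]],[0,[0,0,0],[0,0,0]],[0,[0,0,0],[0,0,0]]]}' |grep -E 'pos|width|force'
python3 -c "
from h import *
plan(.378,-.286,.116,9.9)"
```

```text
tool_pos: [0.4809, -0.1909, 0.196]
width: 0.0395
tool_pos: [0.3744, -0.2863, 0.1961]
width: 0.0396
tool_pos: [0.3774, -0.2876, 0.137]
wrist_force: [0.3, -0.3, -6.6]
width: 0.0399
finger_force: 30.0
t 8.25 pos [ 0.3774 -0.2876  0.137 ] yaw 9.6 tilt -1.0 w 0.0399 F [ 0.3 -0.3 -6.6] pad 30.0 | turn -0.04 shift [0.05 0.03 0.7 ]
```

```bash
python3 -m pendant '{"series":[[0,[0,0,0.25],[0,0,0]],[0,[0,0,0.2],[0,0,0]],[0,[0,0,0.1],[0,0,0]],[0,[0,0,0],[0,0,0]]]}' |grep -E 'pos|force'
python3 -m pendant '{"series":[[0,[0,0,0.06],[0,0,0]],[0,[0,0,0],[0,0,0]]]}' |grep -E 'pos|force'
python3 -m pendant '{"series":[[0,[0,0,0.06],[0,0,0]],[0,[0,0,0],[0,0,0]]]}' |grep -E 'pos|force'
```

```text
tool_pos: [0.3777, -0.2876, 0.1203]
wrist_force: [0.8, -0.2, -6.0]
finger_force: 30.0
tool_pos: [0.378, -0.2878, 0.1189]
wrist_force: [0.3, -0.1, -6.0]
finger_force: 30.0
tool_pos: [0.3779, -0.2877, 0.117]
wrist_force: [-0.1, 0.5, -6.0]
finger_force: 30.0
```

```bash
python3 -m pendant '{"series":[[0,[0,0,0.04],[0,0,0]],[0,[0,0,0],[0,0,0]]]}' |grep -E 'pos|wrist_force'
python3 -m pendant '{"series":[[0,[0,0,0.04],[0,0,0]],[0,[0,0,0],[0,0,0]]]}' |grep -E 'pos|wrist_force'
```

```text
tool_pos: [0.3782, -0.288, 0.1163]
wrist_force: [-1.4, 1.1, 1.1]
tool_pos: [0.3791, -0.2884, 0.116]
wrist_force: [-2.4, 3.1, 16.6]
```

```bash
python3 -m pendant '{"series":[[0.7,[0,0,-0.05],[0,0,0]],[0.7,[0,0,0],[0,0,0]],[0.7,[0,0,0],[0,0,0]],[0.7,[0,0,0],[0,0,0]],[0.7,[0,0,-0.5],[0,0,0]]]}' |grep -E 'width|force'
python3 -m pendant '{"series":[[0.7,[0,0,-1],[0,0,0]],[0.7,[0,0,-1],[0,0,0]],[0.7,[0,0,-1],[0,0,0]],[0.7,[0,0,-0.5],[0,0,0]],[0.7,[0,0,0],[0,0,0.5]]]}' |grep -E 'pos|force'
python3 -c "
from h import *
plan(.5833,-.0228,.22,5.6)"
```

```text
wrist_force: [0.9, 0.5, 0.8]
width: 0.0653
finger_force: 0.0
tool_pos: [0.3789, -0.2884, 0.2384]
wrist_force: [-0.3, -0.6, -0.3]
finger_force: 0.0
t 10.45 pos [ 0.3789 -0.2884  0.2384] yaw 5.6 tilt -1.0 w 0.0658 F [-0.3 -0.6 -0.3] pad 0.0 | turn -0.0 shift [8.15 7.64 0.61]
```

```bash
python3 -m pendant '{"series":[[0.7,[0.82,0.76,0],[0,0,0]],[0.7,[0.82,0.76,0],[0,0,0]],[0.7,[0.82,0.76,0],[0,0,0]],[0.7,[0.82,0.76,0],[0,0,0]],[0.7,[0.82,0.76,0],[0,0,0]]]}' |grep -E 'pos'
python3 -m pendant '{"series":[[0.7,[0.82,0.76,0],[0,0,0]],[0.7,[0.82,0.76,0],[0,0,0]],[0.7,[0.82,0.76,0],[0,0,0]],[0.7,[0.82,0.76,0],[0,0,0]],[0.7,[0.82,0.76,0],[0,0,0]]]}' |grep -E 'pos'
python3 -m pendant '{"series":[[0.7,[0,0,0],[0,0,0]],[0.7,[0,0,0],[0,0,0]]]}' >/dev/null
python3 - <<'E'
from h import *
plan(.5833,-.0228,.107,5.6)
f=eyes.grab_frame('top'); W=world(f)
with np.errstate(invalid='ignore'): m=(W[...,2]>.135)&(W[...,2]<.17)
n,l,st,c=cv2.connectedComponentsWithStats(m.astype(np.uint8))
for i in range(1,n):
    if st[i,4]>60:
        P=W[l==i]; r=cv2.minAreaRect((P[:,:2]*1000).astype(np.float32)); print(st[i],np.round(r[0],1),np.round(r[1],1),round(r[2],1),np.median(P[:,2]))
E
```

```text
tool_pos: [0.4801, -0.1532, 0.2362]
tool_pos: [0.5816, -0.0197, 0.236]
t 11.65 pos [ 0.5809 -0.0202  0.2357] yaw 5.7 tilt -1.0 w 0.0658 F [-0.5 -0.  -0.2] pad 0.0 | turn 0.01 shift [-0.09  0.07  4.29]
[532  77  11  10  66] [ 826. -441.] [15.1 20.2] 42.6 0.15155021381145548
[288 190  10  21  69] [573.5  52.7] [40.3 18.1] 1.5 0.1504394060777032
```

```bash
python3 -m pendant '{"series":[[0.7,[-0.09,0.07,0.8],[0,0,0]],[0.7,[0,0,1],[0,0,0]],[0.7,[0,0,1],[0,0,0]],[0.7,[0,0,0.8],[0,0,0]],[0.7,[0,0,0.69],[0,0,0]]]}' |grep -E 'pos|force'
python3 -m pendant '{"series":[[0.7,[0,0,0],[0,0,0]],[0,[0,0,0],[0,0,0]],[0,[0,0,0],[0,0,0]],[0,[0,0,0],[0,0,0]],[0,[0,0,0],[0,0,0]]]}' |grep -E 'pos|force|width'
python3 -m pendant '{"series":[[0,[0,0,0],[0,0,0]],[0,[0,0,0],[0,0,0]],[0,[0,0,0],[0,0,0]],[0,[0,0,0],[0,0,0]],[0,[0,0,0],[0,0,0]]]}' |grep -E 'pos|force|width'
```

```text
tool_pos: [0.5824, -0.025, 0.1063]
wrist_force: [0.5, 0.0, -0.8]
finger_force: 0.0
tool_pos: [0.5838, -0.0234, 0.1085]
wrist_force: [-0.4, -0.0, 7.5]
width: 0.0416
finger_force: 30.0
tool_pos: [0.5839, -0.0233, 0.1085]
wrist_force: [-3.1, -0.7, 7.9]
width: 0.0414
finger_force: 30.0
```

Run:
```python
from h import *
f=eyes.grab_frame('side'); save(f,'side1.png')
```

```text
(no output)
```

View pics/side1.png

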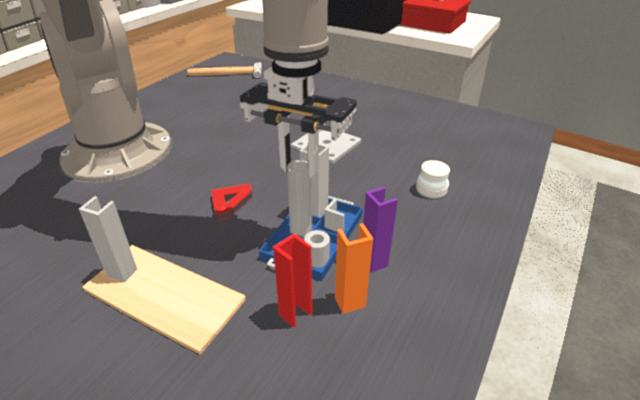

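The side view shows the channel standing on the board at (110,240) and the round tube between the fingers. I'll lift it.

```bash
python3 -m pendant '{"series":[[0,[0,0,-0.4],[0,0,0]],[0,[0,0,-0.7],[0,0,0]],[0,[0,0,-0.7],[0,0,0]],[0,[0,0,-0.7],[0,0,0]],[0,[0,0,-0.5],[0,0,0]]]}' |grep -E 'pos|force|width'
python3 -m pendant '{"series":[[0,[0,0,0],[0,0,0]],[0,[0,0,0],[0,0,0]]]}' |grep -E 'width'
python3 -c "
from h import *
plan(.468,-.281,.196,5.6)"
```

```text
tool_pos: [0.5835, -0.0231, 0.1994]
wrist_force: [-0.1, -0.0, -4.1]
width: 0.0414
finger_force: 30.0
width: 0.0412
t 13.95 pos [ 0.583  -0.0234  0.1972] yaw 5.6 tilt -1.0 w 0.0412 F [ 0.1  0.4 -4.6] pad 30.0 | turn -0.0 shift [-8.17 -4.65  0.04]
```

```bash
python3 -m pendant '{"series":[[0,[-0.4,-0.23,0],[0,0,0]],[0,[-0.9,-0.51,0],[0,0,0]],[0,[-0.9,-0.51,0],[0,0,0]],[0,[-0.9,-0.51,0],[0,0,0]],[0,[-0.9,-0.51,0],[0,0,0]]]}' |grep -E 'pos|width'
python3 -m pendant '{"series":[[0,[-0.9,-0.51,0],[0,0,0]],[0,[-0.9,-0.51,0],[0,0,0]],[0,[-0.9,-0.51,0],[0,0,0]],[0,[-0.9,-0.51,0],[0,0,0]],[0,[-0.57,-0.34,0],[0,0,0]]]}' |grep -E 'pos|width'
python3 -m pendant '{"series":[[0,[0,0,0.6],[0,0,0]],[0,[0,0,0.8],[0,0,0]],[0,[0,0,0.6],[0,0,0]],[0,[0,0,0.3],[0,0,0]],[0,[0,0,0],[0,0,0]]]}' |grep -E 'pos|width|force'
python3 -c "
from h import *
plan(.468,-.281,.118,5.6)"
```

```text
tool_pos: [0.5255, -0.1511, 0.1964]
width: 0.0416
tool_pos: [0.4658, -0.2834, 0.1963]
width: 0.0416
tool_pos: [0.467, -0.2806, 0.127]
wrist_force: [-0.3, -0.0, -3.9]
width: 0.0412
finger_force: 30.0
t 15.45 pos [ 0.467  -0.2806  0.127 ] yaw 5.6 tilt -1.0 w 0.0412 F [-0.3 -0.  -3.9] pad 30.0 | turn -0.0 shift [-0.02  0.03  0.3 ]
```

```bash
python3 -m pendant '{"series":[[0,[0,0,0.15],[0,0,0]],[0,[0,0,0.1],[0,0,0]],[0,[0,0,0],[0,0,0]]]}' |grep -E 'pos|wrist_force'
python3 -m pendant '{"series":[[0,[0,0,0.04],[0,0,0]],[0,[0,0,0],[0,0,0]]]}' |grep -E 'pos|wrist_force'
```

```text
tool_pos: [0.4684, -0.2808, 0.1211]
wrist_force: [0.1, 0.4, -4.3]
tool_pos: [0.4684, -0.2808, 0.1199]
wrist_force: [-0.3, -0.3, -4.9]
```

```bash
python3 -m pendant '{"series":[[0,[0,0,0.05],[0,0,0]],[0,[0,0,0],[0,0,0]]]}' |grep -E 'pos|wrist_force'
python3 -m pendant '{"series":[[0,[0,0,0.03],[0,0,0]],[0,[0,0,0],[0,0,0]]]}' |grep -E 'pos|wrist_force'
```

```text
tool_pos: [0.4683, -0.2807, 0.1182]
wrist_force: [-0.6, 0.0, -4.4]
tool_pos: [0.4685, -0.2809, 0.1176]
wrist_force: [-1.4, 0.0, -0.3]
```

```bash
python3 -m pendant '{"series":[[0,[0,0,0.03],[0,0,0]],[0.7,[0,0,0],[0,0,0]],[0.7,[0,0,0],[0,0,0]],[0.7,[0,0,0],[0,0,0]],[0.7,[0,0,0],[0,0,0]]]}' |grep -E 'width|force'
python3 -m pendant '{"series":[[0.7,[0,0,-0.5],[0,0,0]],[0.7,[0,0,-1],[0,0,0]],[0.7,[0,0,-1],[0,0,0]],[0.7,[0,0,-1],[0,0,0]],[0.7,[0,0,-0.5],[0,0,0.58]]]}' |grep -E 'pos|force|width'
python3 -c "
from h import *
plan(.5747,.0436,.22,1)"
```

```text
wrist_force: [-0.9, 1.1, -0.5]
width: 0.0652
finger_force: 0.0
tool_pos: [0.4692, -0.281, 0.2403]
wrist_force: [0.1, -0.6, -0.3]
width: 0.0658
finger_force: 0.0
t 17.35 pos [ 0.4692 -0.281   0.2403] yaw 0.9 tilt -1.0 w 0.0658 F [ 0.1 -0.6 -0.3] pad 0.0 | turn -0.01 shift [10.76  3.7   0.68]
```

```bash
python3 -m pendant '{"series":[[0.7,[0.9,0.31,0],[0,0,0]],[0.7,[0.9,0.31,0],[0,0,0]],[0.7,[0.9,0.31,0],[0,0,0]],[0.7,[0.9,0.31,0],[0,0,0]],[0.7,[0.9,0.31,0],[0,0,0]]]}' |grep -E 'pos'
python3 -m pendant '{"series":[[0.7,[0.9,0.31,0],[0,0,0]],[0.7,[0.9,0.31,0],[0,0,0]],[0.7,[0.9,0.31,0],[0,0,0]],[0.7,[0.9,0.31,0],[0,0,0]],[0.7,[0.9,0.31,0],[0,0,0]]]}' |grep -E 'pos'
python3 -m pendant '{"series":[[0.7,[0.9,0.31,0],[0,0,0]],[0.7,[0.86,0.29,0],[0,0,0]],[0.7,[0,0,0.3],[0,0,0]],[0.7,[0,0,0],[0,0,0]]]}' |grep -E 'pos'
python3 -c "
from h import *
plan(.5747,.0436,.107,1)"
```

```text
tool_pos: [0.5129, -0.1438, 0.2378]
tool_pos: [0.5572, -0.008, 0.2377]
tool_pos: [0.5735, 0.0441, 0.2272]
t 18.75 pos [0.5735 0.0441 0.2272] yaw 1.0 tilt -1.0 w 0.0658 F [-0.2  0.1  0.1] pad 0.0 | turn 0.0 shift [-0.02  0.04  4.01]
```

```bash
python3 -m pendant '{"series":[[0.7,[0,0.04,0.8],[0,0,0]],[0.7,[0,0,1],[0,0,0]],[0.7,[0,0,1],[0,0,0]],[0.7,[0,0,0.8],[0,0,0]],[0.7,[0,0,0.41],[0,0,0]]]}' |grep -E 'pos|force'
python3 -m pendant '{"series":[[0.7,[0,0,0],[0,0,0]],[0,[0,0,0],[0,0,0]],[0,[0,0,0],[0,0,0]],[0,[0,0,0],[0,0,0]],[0,[0,0,0],[0,0,0]]]}' |grep -E 'pos|force|width'
python3 -m pendant '{"series":[[0,[0,0,0],[0,0,0]],[0,[0,0,0],[0,0,0]],[0,[0,0,0],[0,0,0]],[0,[0,0,0],[0,0,0]]]}' |grep -E 'pos|force|width'
python3 -m pendant '{"series":[[0,[0,0,-0.4],[0,0,0]],[0,[0,0,-0.7],[0,0,0]],[0,[0,0,-0.7],[0,0,0]],[0,[0,0,-0.7],[0,0,0]],[0,[0,0,-0.5],[0,0,0]]]}' |grep -E 'pos|force|width'
python3 -m pendant '{"series":[[0,[0,0,0],[0,0,0]],[0,[0,0,0],[0,0,0]]]}' |grep -E 'width'
python3 -c "
from h import *
plan(.558,-.276,.196,1)"
```

```text
tool_pos: [0.5743, 0.0422, 0.1059]
wrist_force: [-0.4, -0.4, 1.0]
finger_force: 0.0
tool_pos: [0.5756, 0.0439, 0.108]
wrist_force: [-2.3, -0.1, 7.1]
width: 0.0399
finger_force: 30.0
tool_pos: [0.5756, 0.0439, 0.108]
wrist_force: [-1.7, 0.4, 7.3]
width: 0.0396
finger_force: 30.0
tool_pos: [0.5753, 0.044, 0.1991]
wrist_force: [-0.1, -0.3, -5.2]
width: 0.0398
finger_force: 30.0
width: 0.0398
t 20.85 pos [0.5749 0.0437 0.1968] yaw 0.9 tilt -1.0 w 0.0398 F [-0.3  0.5 -5.7] pad 30.0 | turn -0.01 shift [-10.64  -0.75   0.03]
```

```bash
python3 -m pendant '{"series":[[0,[-0.5,-0.04,0],[0,0,0]],[0,[-0.95,-0.07,0],[0,0,0]],[0,[-0.95,-0.07,0],[0,0,0]],[0,[-0.95,-0.07,0],[0,0,0]],[0,[-0.95,-0.07,0],[0,0,0]]]}' |grep -E 'pos|width'
python3 -m pendant '{"series":[[0,[-0.95,-0.07,0],[0,0,0]],[0,[-0.95,-0.07,0],[0,0,0]],[0,[-0.95,-0.07,0],[0,0,0]],[0,[-0.95,-0.07,0],[0,0,0]],[0,[-0.95,-0.07,0],[0,0,0]]]}' |grep -E 'pos|width'
python3 -m pendant '{"series":[[0,[-0.95,-0.07,0],[0,0,0]],[0,[-0.64,-0.04,0],[0,0,0]],[0,[0,0,0],[0,0,0]],[0,[0,0,0.7],[0,0,0]],[0,[0,0,0.8],[0,0,0]]]}' |grep -E 'pos|width|force'
python3 -m pendant '{"series":[[0,[0,0,0.6],[0,0,0]],[0,[0,0,0.3],[0,0,0]],[0,[0,0,0],[0,0,0]]]}' |grep -E 'width|force'
python3 -c "
from h import *
plan(.558,-.276,.1175,1)"
```

```text
tool_pos: [0.5667, -0.0872, 0.196]
width: 0.0396
tool_pos: [0.5584, -0.2297, 0.1959]
width: 0.0396
tool_pos: [0.5574, -0.2753, 0.1518]
wrist_force: [1.1, -0.8, -5.3]
width: 0.0396
finger_force: 30.0
wrist_force: [-0.5, 0.2, -4.9]
width: 0.0394
finger_force: 30.0
t 22.65 pos [ 0.5563 -0.275   0.1239] yaw 1.0 tilt -1.0 w 0.0394 F [-0.5  0.2 -4.9] pad 30.0 | turn -0.0 shift [-0.04  0.05  0.21]
```

```bash
python3 -m pendant '{"series":[[0,[0,0,0.1],[0,0,0]],[0,[0,0,0.06],[0,0,0]],[0,[0,0,0],[0,0,0]]]}' |grep -E 'pos|wrist_force'
python3 -m pendant '{"series":[[0,[0,0,0.04],[0,0,0]],[0,[0,0,0],[0,0,0]]]}' |grep -E 'pos|wrist_force'
python3 -m pendant '{"series":[[0,[0,0,0.02],[0,0,0]],[0,[0,0,0],[0,0,0]]]}' |grep -E 'pos|wrist_force'
```

```text
tool_pos: [0.5572, -0.2758, 0.1208]
wrist_force: [-0.4, -0.4, -4.7]
tool_pos: [0.5571, -0.2758, 0.1193]
wrist_force: [-0.7, 0.6, -4.9]
tool_pos: [0.557, -0.2757, 0.1186]
wrist_force: [0.2, -0.5, -5.3]
```

```bash
python3 -m pendant '{"series":[[0,[0,0,0.03],[0,0,0]],[0,[0,0,0],[0,0,0]]]}' |grep -E 'pos|wrist_force'
python3 -m pendant '{"series":[[0,[0,0,0.03],[0,0,0]],[0,[0,0,0],[0,0,0]]]}' |grep -E 'pos|wrist_force'
```

```text
tool_pos: [0.557, -0.2757, 0.1176]
wrist_force: [0.4, -0.1, -4.3]
tool_pos: [0.5572, -0.2759, 0.1171]
wrist_force: [-0.9, 0.0, 1.0]
```

```bash
python3 -m pendant '{"series":[[0,[0,0,0.02],[0,0,0]],[0.7,[0,0,0],[0,0,0]],[0.7,[0,0,0],[0,0,0]],[0.7,[0,0,0],[0,0,0]],[0.7,[0,0,0],[0,0,0]]]}' |grep -E 'width|force'
python3 -m pendant '{"series":[[0.7,[0,0,-0.5],[0,0,0]],[0.7,[0,0,-1],[0,0,0]],[0.7,[0,0,-1],[0,0,0]],[0.7,[0,0,-1],[0,0,0]],[0.7,[0,0,-0.5],[0,0,0]]]}' |grep -E 'pos|force|width'
python3 - <<'E'
from h import *
plan(.6475,-.0725,.236,90); print(np.round(sense()['q'],2))
plan(.6475,-.0725,.236,-90)
E
```

```text
wrist_force: [0.3, 0.7, -0.1]
width: 0.0653
finger_force: 0.0
tool_pos: [0.5581, -0.2758, 0.2399]
wrist_force: [-0.5, 0.1, 0.8]
width: 0.0658
finger_force: 0.0
t 24.75 pos [ 0.5581 -0.2758  0.2399] yaw 0.9 tilt -1.0 w 0.0658 F [-0.5  0.1  0.8] pad 0.0 | turn -11.13 shift [-2.98  6.78  0.13]
[ 0.82  0.34 -0.6   1.62  0.2   1.23  0.2 ]
t 24.75 pos [ 0.5581 -0.2758  0.2399] yaw 0.9 tilt -1.0 w 0.0658 F [-0.5  0.1  0.8] pad 0.0 | turn 11.37 shift [ 2.98 -6.78  0.13]
```

```bash
python3 -m pendant '{"series":[[0.7,[0,0,0],[0,0,-1]],[0.7,[0,0,0],[0,0,-1]],[0.7,[0,0,0],[0,0,-1]],[0.7,[0,0,0],[0,0,-1]],[0.7,[0,0,0],[0,0,-1]]]}' |grep -E 'force'
python3 -m pendant '{"series":[[0.7,[0,0,0],[0,0,-1]],[0.7,[0,0,0],[0,0,-1]],[0.7,[0,0,0],[0,0,-1]],[0.7,[0,0,0],[0,0,-1]],[0.7,[0,0,0],[0,0,-1]]]}' |grep -E 'force'
python3 -m pendant '{"series":[[0.7,[0,0,0],[0,0,-1]],[0.7,[-0.38,0.86,0],[0,0,-0.13]],[0.7,[-0.38,0.86,0],[0,0,0]],[0.7,[-0.38,0.86,0],[0,0,0]],[0.7,[-0.38,0.86,0],[0,0,0]]]}' |grep -E 'pos|force'
python3 -m pendant '{"series":[[0.7,[-0.38,0.86,0],[0,0,0]],[0.7,[-0.38,0.86,0],[0,0,0]],[0.7,[-0.38,0.86,0],[0,0,0]],[0.7,[-0.32,0.76,0],[0,0,0]],[0.7,[0,0,0],[0,0,0]]]}' |grep -E 'pos|force'
python3 - <<'E'
from h import *
plan(.6475,-.0725,.236,90); print(np.round(sense()['q'],2))
f=eyes.grab_frame('wrist'); save(f,'w2.png')
W=world(f)
with np.errstate(invalid='ignore'): m=(W[...,2]>.046)&(W[...,2]<.06)
n,l,st,c=cv2.connectedComponentsWithStats(m.astype(np.uint8))
for i in range(1,n):
    if st[i,4]>150:
        P=W[l==i]; r=cv2.minAreaRect((P[:,:2]*1000).astype(np.float32)); print(st[i],np.round(r[0],1),np.round(r[1],1),round(r[2],1),P[:,2].mean().round(4))
for n in ['side','top']:
  f=eyes.grab_frame(n); save(f,n+'2.png')
E
```

```text
wrist_force: [-0.3, -0.6, 0.9]
finger_force: 0.0
wrist_force: [0.3, -0.1, -0.4]
finger_force: 0.0
tool_pos: [0.6033, -0.1718, 0.2364]
wrist_force: [-0.7, -1.5, -0.5]
finger_force: 0.0
tool_pos: [0.6475, -0.0684, 0.2365]
wrist_force: [-1.2, 0.5, -0.0]
finger_force: 0.0
t 26.75 pos [ 0.6475 -0.0684  0.2365] yaw 90.2 tilt -1.0 w 0.0658 F [-1.2  0.5 -0. ] pad 0.0 | turn 0.03 shift [ 0.   -0.14  0.02]
[ 0.66  0.48 -0.91  1.55  0.39  1.31  1.27]
[127   0  27  39 256] [ 474.4 -268.9] [18.9 41.4] 61.0 0.053
[156  80  11  37 201] [ 556.5 -255.2] [40.3  2. ] 1.2 0.0532
[387 150  34  33 264] [636.1  32.9] [39.7 39.7] 0.8 0.0485
[302 159  36  36 757] [649.  -70.7] [43.2 43.9] 89.8 0.0533
[208 185  34  37 160] [ 675.1 -182.9] [53.3 26.2] 33.6 0.0529
[532 236  39  36 349] [745.9 228.7] [21.5 56.3] 55.3 0.0537
```

View pics/w2.png

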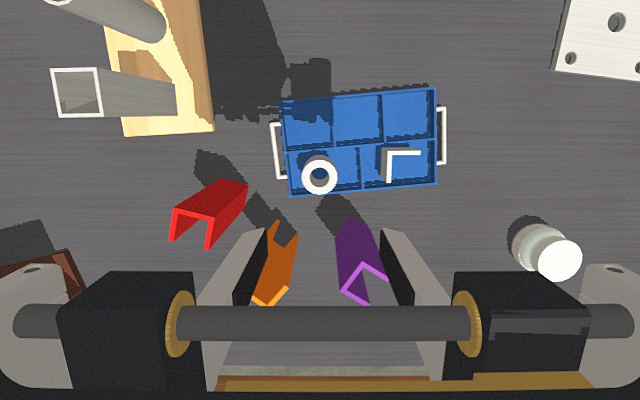

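View pics/side2.png

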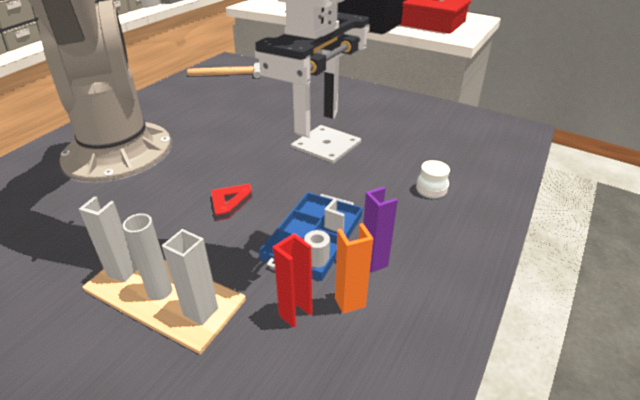

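The wrist view shows the boss at (319,174), clear of the cleat at (400,165), and the rack front row is empty. The side view shows all three lengths upright on the board. I'll check the handle height before descending.

Run:
```python
from h import *
f=eyes.grab_frame('wrist'); W=world(f)
for a in [(270,120,284,182),(436,104,448,168)]:
    P=W[a[1]:a[3],a[0]:a[2]].reshape(-1,3); P=P[P[:,2]>.012]; print(len(P),P.min(0).round(3),P.max(0).round(3))
plan(.648,-.072,.028,90)
```

```text
273 [ 0.584 -0.136  0.012] [ 0.66  -0.123  0.017]
476 [0.56  0.072 0.012] [0.642 0.094 0.025]
t 26.95 pos [ 0.6467 -0.0737  0.2361] yaw 89.9 tilt -1.0 w 0.0658 F [-1.  -0.7 -0.7] pad 0.0 | turn -0.01 shift [-0.04  0.06  6.94]
```

```bash
python3 -m pendant '{"series":[[0.64,[-0.04,0.06,1],[0,0,0]],[0.64,[0,0,1],[0,0,0]],[0.64,[0,0,1],[0,0,0]],[0.64,[0,0,1],[0,0,0]],[0.64,[0,0,1],[0,0,0]]]}' |grep -E 'pos|force'
python3 -c "
from h import *
plan(.648,-.072,.03,90)"
```

```text
tool_pos: [0.6478, -0.0724, 0.0851]
wrist_force: [-0.1, -0.4, -0.3]
finger_force: 0.0
t 27.45 pos [ 0.6478 -0.0724  0.0851] yaw 89.9 tilt -1.0 w 0.0599 F [-0.1 -0.4 -0.3] pad 0.0 | turn -0.02 shift [-0.01  0.01  1.84]
```

```bash
python3 -m pendant '{"series":[[0.64,[0,0,0.7],[0,0,0]],[0.64,[0,0,0.6],[0,0,0]],[0.64,[0,0,0.48],[0,0,0]],[0.64,[0,0,0],[0,0,0]]]}' |grep -E 'pos|force'
python3 -m pendant '{"series":[[0,[0,0,0],[0,0,0]],[0,[0,0,0],[0,0,0]],[0,[0,0,0],[0,0,0]],[0,[0,0,0],[0,0,0]],[0,[0,0,0],[0,0,0]]]}' |grep -E 'pos|force|width'
python3 -m pendant '{"series":[[0,[0,0,0],[0,0,0]],[0,[0,0,0],[0,0,0]],[0,[0,0,0],[0,0,0]]]}' |grep -E 'pos|force|width'
```

```text
tool_pos: [0.6472, -0.0713, 0.0312]
wrist_force: [-0.2, -0.0, 0.9]
finger_force: 0.0
tool_pos: [0.6484, -0.0708, 0.0332]
wrist_force: [-0.8, 0.5, -0.3]
width: 0.0236
finger_force: 0.0
tool_pos: [0.6482, -0.0707, 0.0328]
wrist_force: [1.0, -0.0, 0.7]
width: 0.0012
finger_force: 0.0
```

Run:
```python
from h import *
f=eyes.grab_frame('side'); save(f,'s3.png',(230,150,430,300),3.5)
```

```text
(no output)
```

View pics/s3.png

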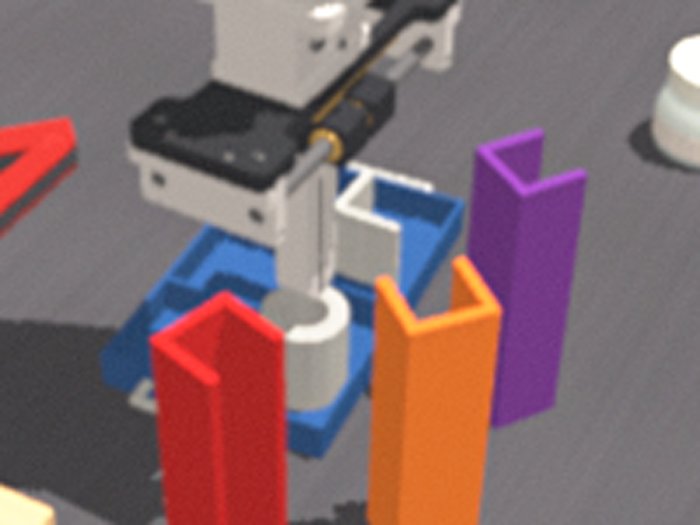

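The side crop shows the boss at (317,247) still standing, with the closed fingers behind it on the robot/+y side. The grasp missed, so I'll measure the boss again.

```bash
python3 - <<'E'
from h import *
W0=np.load('sideW.npy')
f=eyes.grab_frame('side')
for W in (W0,world(f)):
    m=np.zeros(W.shape[:2],bool); m[225:275,295:340]=1
    with np.errstate(invalid='ignore'): m&=(W[...,2]>.046)&(W[...,2]<.058)&(W[...,0]>.59)
    P=W[m]; r=cv2.minAreaRect((P[:,:2]*1000).astype(np.float32)); print(len(P),np.round(r[0],1),np.round(r[1],1),round(r[2],1),P[:,:2].min(0).round(3),P[:,:2].max(0).round(3),P[:,2].mean())
plan(.648,-.072,.03,90)
E
python3 -m pendant '{"series":[[0,[0,0,-1],[0,0,0]],[0,[0,0,-1],[0,0,0]],[0,[0,0,-1],[0,0,0]],[0.7,[0,0,-1],[0,0,0]],[0.7,[0,0,-1],[0,0,0]]]}' |grep -E 'pos|force|width'
python3 - <<'E'
from h import *
for nm in ['side','wrist']:
    f=eyes.grab_frame(nm); W=world(f)
    with np.errstate(invalid='ignore'): m=(W[...,2]>.046)&(W[...,2]<.06)&(abs(W[...,0]-.655)<.06)&(abs(W[...,1]+.07)<.06)
    n,l,st,c=cv2.connectedComponentsWithStats(m.astype(np.uint8))
    for i in range(1,n):
      if st[i,4]>100:
        P=W[l==i]; r=cv2.minAreaRect((P[:,:2]*1000).astype(np.float32)); print(nm,st[i],np.round(r[0],1),np.round(r[1],1),P[:,2].mean())
    save(f,nm+'3.png')
E
```

```text
331 [638.7 -71.3] [41.8 64.9] 66.1 [ 0.603 -0.1  ] [ 0.67  -0.053] 0.051949272929728035
284 [648.7 -77.6] [44.  41.2] 26.4 [ 0.626 -0.099] [ 0.669 -0.054] 0.05189849131472187
t 28.75 pos [ 0.6482 -0.0707  0.0328] yaw 90.0 tilt -1.0 w 0.0003 F [-0.3 -0.6 -0.2] pad 0.0 | turn -0.0 shift [ 0.01 -0.04  0.09]
tool_pos: [0.648, -0.0706, 0.1841]
wrist_force: [-0.0, 0.0, -0.2]
width: 0.0129
finger_force: 0.0
side [304 230  26  20 317] [648.9 -75.1] [41.6 44.3] 0.05197682239633955
wrist [301 161  41  41 977] [648.8 -70.9] [43.6 43.9] 0.05324359652839692
```

View pics/wrist3.png

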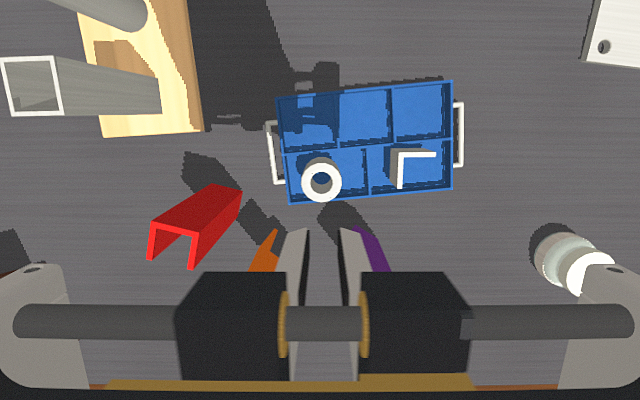

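Run:
```python
from h import *
def proj(f,X):
    rv=cv2.Rodrigues(np.array(f['R'],float))[0]
    return cv2.projectPoints(np.array([X],float),rv,np.array(f['t'],float),np.array(f['K'],float),np.array([f['k1'],0,0,0.]))[0].ravel().round(1)
f=eyes.grab_frame('side'); s=sense()
R=Rn.from_quat(s['ee_rot']).as_matrix(); p=np.array(s['tool_pos'])
for d in [(0,0,0),(0,0,-.03),(0,0,-.06)]: print(d,proj(f,p+R@d))
u,v=proj(f,p).astype(int); save(f,'s4.png',(u-70,v-60,u+70,v+60),5)
print(u-70,v-60, 'TCP at s3 grasp', proj(f,[.6482,-.0707,.0328]), 'width',s['width'])
# finger surface points near TCP in depth
W=world(f); 
with np.errstate(invalid='ignore'): m=(np.linalg.norm(W[...,:2]-p[:2],axis=-1)<.06)&(W[...,2]>p[2]-.02)&(W[...,2]<p[2]+.05)
P=W[m]; print(len(P),P.min(0).round(3),P.max(0).round(3),p.round(3))
```

```text
(0, 0, 0) [318.8 173.6]
(0, 0, -0.03) [318.8 157.2]
(0, 0, -0.06) [318.8 139.9]
248 113 TCP at s3 grasp [318.2 244.7] width 0.02493313306227293
191 [ 0.639 -0.098  0.217] [ 0.66  -0.052  0.235] [ 0.649 -0.071  0.185]
```

View pics/s4.png

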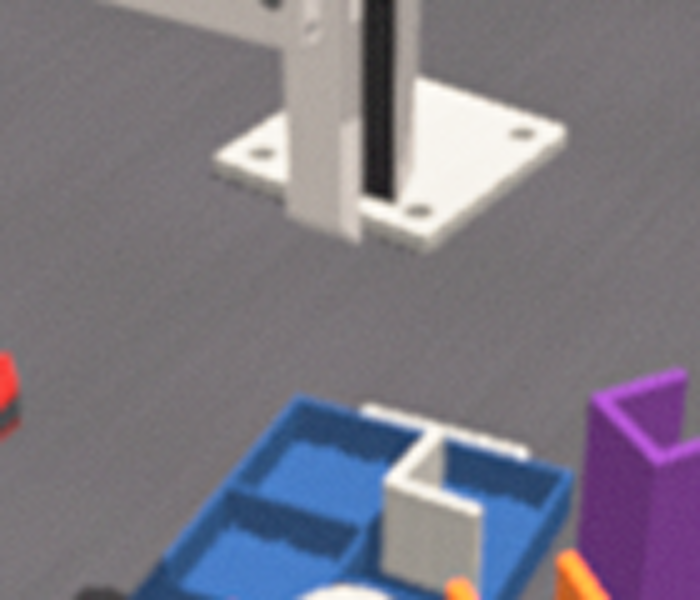

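The side crop shows the fingertips at about (313,160), while the reported TCP projects to (319,174). So the real tips sit about 31 mm above the reported TCP, and I simply closed above the boss. I'll descend by that much more, carefully.

```bash
python3 -m pendant '{"series":[[0.64,[0,0,1],[0,0,0]],[0.64,[0,0,1],[0,0,0]],[0.64,[0,0,1],[0,0,0]],[0.64,[0,0,1],[0,0,0]],[0.64,[0,0,0.3],[0,0,0]]]}' |grep -E 'pos|force|width'
python3 - <<'E'
from h import *
plan(.648,-.0715,-.003,90)
f=eyes.grab_frame('side'); W=world(f); p=sense()['tool_pos']
with np.errstate(invalid='ignore'): m=(np.linalg.norm(W[...,:2]-p[:2],axis=-1)<.07)&(W[...,2]>.06)&(W[...,2]<.15)
P=W[m]; print(len(P),P.min(0).round(3),P.max(0).round(3))
E
```

```text
tool_pos: [0.6457, -0.0708, 0.0498]
wrist_force: [0.6, -0.9, -0.2]
width: 0.0598
finger_force: 0.0
t 29.9 pos [ 0.6457 -0.0708  0.0498] yaw 90.0 tilt -1.0 w 0.0598 F [ 0.6 -0.9 -0.2] pad 0.0 | turn 0.0 shift [-0.08 -0.02  1.76]
691 [ 0.634 -0.118  0.082] [ 0.656 -0.031  0.15 ]
```

```bash
python3 -m pendant '{"series":[[0.64,[-0.03,0,0.5],[0,0,0]],[0.64,[0,0,0.5],[0,0,0]],[0.64,[0,0,0.4],[0,0,0]],[0.64,[0,0,0.2],[0,0,0]],[0.64,[0,0,0],[0,0,0]]]}' |grep -E 'pos|force'
python3 -m pendant '{"series":[[0.64,[0,0,0.1],[0,0,0]],[0.64,[0,0,0],[0,0,0]]]}' |grep -E 'pos|force'
python3 -m pendant '{"series":[[0,[0,0,0],[0,0,0]],[0,[0,0,0],[0,0,0]],[0,[0,0,0],[0,0,0]],[0,[0,0,0],[0,0,0]],[0,[0,0,0],[0,0,0]]]}' |grep -E 'pos|force|width'
```

```text
tool_pos: [0.6486, -0.0707, 0.005]
wrist_force: [1.2, -0.2, -0.1]
finger_force: 0.0
tool_pos: [0.6493, -0.0707, 0.003]
wrist_force: [1.2, -0.4, 0.3]
finger_force: 0.0
tool_pos: [0.6493, -0.071, 0.0031]
wrist_force: [-1.0, -2.5, 5.4]
width: 0.0447
finger_force: 30.0
```

```bash
python3 -m pendant '{"series":[[0.64,[0,0,0],[0,0,0]],[0.64,[0,0,0],[0,0,0]],[0.64,[0,0,0.12],[0,0,0]],[0.64,[0,0,0.1],[0,0,0]],[0.64,[0,0,0],[0,0,0]]]}' |grep -E 'pos|force'
python3 -m pendant '{"series":[[0,[0,0,0],[0,0,0]],[0,[0,0,0],[0,0,0]],[0,[0,0,0],[0,0,0]],[0,[0,0,0],[0,0,0]],[0,[0,0,0],[0,0,0]]]}' |grep -E 'pos|force|width'
python3 -m pendant '{"series":[[0,[0,0,-0.3],[0,0,0]],[0,[0,0,-0.6],[0,0,0]],[0,[0,0,-0.8],[0,0,0]],[0,[0,0,-0.8],[0,0,0]],[0,[0,0,-0.8],[0,0,0]]]}' |grep -E 'pos|force|width'
python3 -m pendant '{"series":[[0,[0,0,-0.8],[0,0,0]],[0,[0,0,-0.8],[0,0,0]],[0,[0,0,-0.3],[0,0,0]],[0,[0,0,0],[0,0,0]]]}' |grep -E 'pos|force|width'
python3 -c "
from h import *
plan(.4566,.297,.15,90);plan(.4566,.297,.15,120)"
```

```text
tool_pos: [0.6486, -0.0707, -0.0045]
wrist_force: [-0.1, -0.1, 0.2]
finger_force: 0.0
tool_pos: [0.6491, -0.0707, -0.0037]
wrist_force: [0.5, -0.1, -0.2]
width: 0.0446
finger_force: 30.0
tool_pos: [0.6491, -0.0705, 0.0976]
wrist_force: [0.3, -0.8, -3.9]
width: 0.0448
finger_force: 30.0
tool_pos: [0.6497, -0.0707, 0.1541]
wrist_force: [-0.3, 1.0, -4.0]
width: 0.0448
finger_force: 30.0
t 33.05 pos [ 0.6497 -0.0707  0.1541] yaw 90.0 tilt -1.0 w 0.0448 F [-0.3  1.  -4. ] pad 30.0 | turn -0.0 shift [ 6.44 12.26  0.14]
t 33.05 pos [ 0.6497 -0.0707  0.1541] yaw 90.0 tilt -1.0 w 0.0448 F [-0.3  1.  -4. ] pad 30.0 | turn -3.75 shift [-0.55 13.83  0.14]
```

```bash
python3 -m pendant '{"series":[[0,[0.3,0.56,0],[0,0,0]],[0,[0.46,0.88,0],[0,0,0]],[0,[0.46,0.88,0],[0,0,0]],[0,[0.46,0.88,0],[0,0,0]],[0,[0.46,0.88,0],[0,0,0]]]}' |grep -E 'pos'
python3 -m pendant '{"series":[[0,[0.46,0.88,0],[0,0,0]],[0,[0.46,0.88,0],[0,0,0]],[0,[0.46,0.88,0],[0,0,0]],[0,[0.46,0.88,0],[0,0,0]],[0,[0.46,0.88,0],[0,0,0]]]}' |grep -E 'pos'
python3 -m pendant '{"series":[[0,[0.46,0.88,0],[0,0,0]],[0,[0.46,0.88,0],[0,0,0]],[0,[0.46,0.88,0],[0,0,0]],[0,[0.46,0.88,0],[0,0,0]],[0,[0.1,0.2,0],[0,0,0]]]}' |grep -E 'pos|width'
python3 -m pendant '{"series":[[0,[0,0,0.8],[0,0,0]],[0,[0,0,0.9],[0,0,0]],[0,[0,0,0.7],[0,0,0]],[0,[0,0,0.2],[0,0,0]],[0,[0,0,0],[0,0,0]]]}' |grep -E 'pos|width'
python3 - <<'E'
from h import *
plan(.459,.2995,.0,90)
for nm in ['top','wrist']:
    f=eyes.grab_frame(nm); save(f,nm+'5.png'); np.save(nm+'5W.npy',world(f))
    for th in ['boss','base_plate']: 
        for r in eyes.look_for(f,th)[:2]: print(nm,th,r['p'],np.round(r['rect'],1))
E
```

```text
tool_pos: [0.5831, 0.0531, 0.151]
tool_pos: [0.5141, 0.1847, 0.1512]
tool_pos: [0.4547, 0.2983, 0.1516]
width: 0.0448
tool_pos: [0.4569, 0.295, 0.0733]
width: 0.0445
t 35.05 pos [0.4569 0.295  0.0733] yaw 90.0 tilt -1.0 w 0.0445 F [ 0.5  0.5 -2.9] pad 30.0 | turn 0.0 shift [-0.07  0.15  2.44]
top base_plate 0.58 [164.8 229.  226.1 289.6]
wrist boss 0.95 [278.4 196.5 368.6 296.1]
wrist base_plate 0.82 [250.7 118.4 411.4 244.5]
```

View pics/wrist5.png

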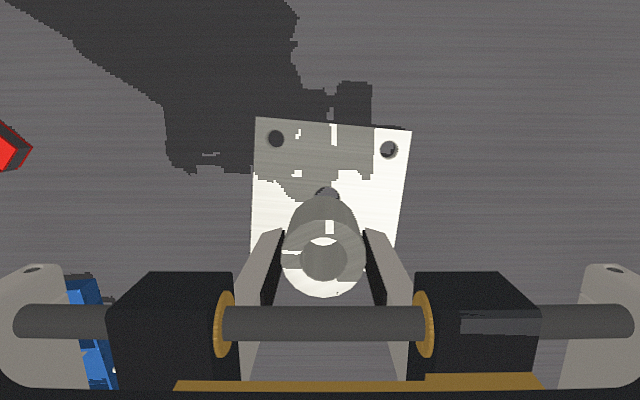

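The wrist view shows the boss held level at (323,258), the centre hole just showing at (327,190), and the near bolt holes at (276,138) and (389,149). I'll measure the boss against the plate centre in this one camera.

```bash
cat >> h.py <<'E'
def onplane(f,uv,z):
    s=cv2.undistortPoints(np.array(uv,float).reshape(-1,1,2),np.array(f['K'],float),np.array([f['k1'],0,0,0.])).reshape(-1,2)
    R=np.array(f['R']); d=np.c_[s,np.ones(len(s))]@R; o=-R.T@np.array(f['t']); return o+d*((z-o[2])/d[:,2])[:,None]
def darkblob(f,u,v,h,thr):
    g=cv2.cvtColor(f['img'],cv2.COLOR_RGB2GRAY)[v-h:v+h+1,u-h:u+h+1]
    n,l,st,c=cv2.connectedComponentsWithStats((g<thr).astype(np.uint8)); 
    i=1+np.argmax(st[1:,4]); return c[i]+[u-h,v-h],st[i,4]
E
python3 - <<'E'
from h import *
f=eyes.grab_frame('top')
class D: pass
# old top image for hole geometry
t=cv2.imread('pics/top0.png')[...,::-1]; ft=dict(f,img=t)
H=[]
for u,v in [(188,257),(171,234),(212,239),(165,276),(206,281)]:
    c,a=darkblob(ft,u,v,7,110); p=onplane(ft,c,.01)[0]; H.append(p[:2]); print('top',c.round(1),a,p.round(4))
H=np.array(H); print('mean bolts-centre',(H[1:].mean(0)-H[0])*1000)
w=eyes.grab_frame('wrist'); W=world(w)
B=[]
g=cv2.cvtColor(w['img'],cv2.COLOR_RGB2GRAY); print(g[138,276],g[138,262],g[149,389],g[149,403])
for u,v,th in [(276,138,80),(389,149,150)]:
    c,a=darkblob(w,u,v,13,th); p=onplane(w,c,.01)[0]; B.append(p[:2]); print('wrist',c.round(1),a,p.round(4))
with np.errstate(invalid='ignore'): m=(W[...,2]>.12)&(W[...,2]<.14)
m[:, :278]=0; m[:,370:]=0; m[:190]=0; m[300:]=0
P=W[m]; z=np.median(P[:,2]); print('boss top z',z,len(P)); 
P=P[abs(P[:,2]-z)<.004]; (cx,cy),r=cv2.minEnclosingCircle((P[:,:2]*1000).astype(np.float32)); print('boss',cx,cy,r, P[:,:2].min(0),P[:,:2].max(0))
# which top bolts are the near-robot pair: min x
B=np.array(B); o=H[1:][np.argsort(H[1:,0])[:2]]
o=o[np.argsort(o[:,1])]; Bs=B[np.argsort(B[:,1])]
v0=o[1]-o[0]; v1=Bs[1]-Bs[0]; a=np.arctan2(v1[1],v1[0])-np.arctan2(v0[1],v0[0]); print('lens',np.hypot(*v0),np.hypot(*v1),'ang',np.degrees(a))
rel=H[0]-o.mean(0); C=Bs.mean(0)+rel; print('plate centre in wrist cam',C, 'bias wrist-top',C-H[0])
e=C*1000-np.array([cx,cy]); print('move world mm',e,'tool units',[-e[0]/30,e[1]/30]); plan(.459,.2995,.0,90)
E
```

```text
top [188.4 257. ] 74 [0.4566 0.297  0.01  ]
top [171.4 233.7] 29 [0.5091 0.3397 0.01  ]
top [212.2 238.5] 28 [0.4999 0.2449 0.01  ]
top [164.3 275.8] 31 [0.4133 0.349  0.01  ]
top [205.7 280.7] 29 [0.4045 0.254  0.01  ]
mean bolts-centre [ 0.09113077 -0.12045357]
61 138 107 249
wrist [275.9 138.4] 204 [0.4049 0.2576 0.01  ]
wrist [388.7 149.2] 239 [0.4139 0.3525 0.01  ]
boss top z 0.13197817132176978 4994
boss 457.0214538574219 297.20733642578125 24.575206756591797 [0.43541593 0.27365428] [0.48011415 0.32085432]
lens 0.09537219367463633 0.0952555374622968 ang -0.14979878675878008
plate centre in wrist cam [0.45708507 0.30057393] bias wrist-top [0.00046764 0.00356431]
move world mm [0.06361634 3.36658872] tool units [np.float64(-0.0021205447945002714), np.float64(0.11221962416042289)]
t 35.45 pos [0.4581 0.2954 0.0747] yaw 90.0 tilt -1.0 w 0.0449 F [-0.1 -0.3 -4. ] pad 30.0 | turn -0.0 shift [-0.03  0.14  2.49]
```

```bash
python3 -m pendant '{"series":[[0,[0.01,0.11,0.5],[0,0,0]],[0,[0,0,0.6],[0,0,0]],[0,[0,0,0.6],[0,0,0]],[0,[0,0,0.3],[0,0,0]],[0,[0,0,0],[0,0,0]]]}' |grep -E 'pos|width'
cat > m.py <<'E'
from h import *
plan(.459,.2995,.0033,90)
w=eyes.grab_frame('wrist'); W=world(w); save(w,'wm%d.png'%w['shot'])
R=w['R']; 
def proj(X): return cv2.projectPoints(np.array([X],float),cv2.Rodrigues(np.array(R,float))[0],np.array(w['t'],float),np.array(w['K'],float),np.array([w['k1'],0,0,0.]))[0].ravel()
B=[]
for X in ([.4049,.2576,.01],[.4139,.3525,.01]):
    u,v=proj(X).round().astype(int); g=cv2.cvtColor(w['img'],cv2.COLOR_RGB2GRAY)[v-14:v+15,u-14:u+15]
    th,_=cv2.threshold(g,0,255,cv2.THRESH_OTSU); c,a=darkblob(w,u,v,14,th); p=onplane(w,c,.01)[0]; B.append(p[:2]); print((u,v),c.round(1),a,th,p.round(4))
B=np.array(B); C=B.mean(0)+np.array([.4566,.297])-np.array([[.4133,.349],[.4045,.254]]).mean(0)
z=sense()['tool_pos'][2]+.0067+.05
with np.errstate(invalid='ignore'): m=(abs(W[...,2]-z)<.007)&(np.hypot(W[...,0]-C[0],W[...,1]-C[1])<.035)
P=W[m]; P=P[abs(P[:,2]-np.median(P[:,2]))<.004]
c=(P[:,:2].min(0)+P[:,:2].max(0))/2
print('len',np.hypot(*(B[1]-B[0])),'plate',C,'boss',c,P[:,:2].max(0)-P[:,:2].min(0),P[:,2].mean(),'err mm',(C-c)*1000)
E
python3 m.py
```

```text
tool_pos: [0.4563, 0.2981, 0.0123]
width: 0.0445
t 35.95 pos [0.4563 0.2981 0.0123] yaw 90.0 tilt -1.0 w 0.0445 F [ 0.6 -0.4 -4.2] pad 30.0 | turn 0.0 shift [-0.09  0.05  0.3 ]
(np.int64(259), np.int64(148)) [259.1 147.7] 329 97.0 [0.4047 0.2579 0.01  ]
(np.int64(403), np.int64(162)) [400.2 161.9] 670 170.0 [0.4139 0.3506 0.01  ]
len 0.09311841389218727 plate [0.45703001 0.299749  ] boss [0.45603791 0.29974524] [0.04456012 0.06720337] 0.06942936825019912 err mm [0.99209491 0.00376898]
```

```bash
python3 -m pendant '{"series":[[0,[-0.03,0.02,0.1],[0,0,0]],[0,[0,0,0.1],[0,0,0]],[0,[0,0,0],[0,0,0]]]}' |grep -E 'pos|wrist_f'
python3 -m pendant '{"series":[[0,[0,0,0.05],[0,0,0]],[0,[0,0,0],[0,0,0]]]}' |grep -E 'pos|wrist_f'
python3 m.py
```

```text
tool_pos: [0.4585, 0.2992, 0.0082]
wrist_force: [-0.8, 0.2, -3.3]
tool_pos: [0.4585, 0.2992, 0.0068]
wrist_force: [1.3, 0.6, -3.5]
t 36.5 pos [0.4585 0.2992 0.0068] yaw 90.0 tilt -1.0 w 0.0447 F [ 1.3  0.6 -3.5] pad 30.0 | turn -0.0 shift [-0.02  0.01  0.12]
(np.int64(255), np.int64(145)) [255.4 144.9] 348 97.0 [0.4045 0.2579 0.01  ]
(np.int64(404), np.int64(160)) [401.5 159.9] 691 167.0 [0.414  0.3511 0.01  ]
len 0.0936841380003497 plate [0.4569822  0.29996501] boss [0.45823287 0.30032281] [0.04476081 0.06747775] 0.06392173376616228 err mm [-1.25067052 -0.35779805]
```

```bash
python3 -m pendant '{"series":[[0,[0.04,0,0],[0,0,0]],[0,[0,0,0.05],[0,0,0]],[0,[0,0,0],[0,0,0]],[0,[0,0,0],[0,0,0]]]}' |grep -E 'pos|wrist_f'
python3 m.py
```

```text
tool_pos: [0.4572, 0.2992, 0.0052]
wrist_force: [0.2, -0.1, -3.0]
t 36.95 pos [0.4572 0.2992 0.0052] yaw 90.0 tilt -1.0 w 0.0446 F [ 0.2 -0.1 -3. ] pad 30.0 | turn -0.0 shift [-0.06  0.01  0.06]
(np.int64(255), np.int64(148)) [255.1 147.3] 348 97.0 [0.4046 0.2579 0.01  ]
(np.int64(404), np.int64(162)) [401.7 161.8] 706 169.0 [0.4138 0.351  0.01  ]
len 0.09351325184653832 plate [0.45690188 0.29994415] boss [0.45683304 0.30020919] [0.04457657 0.06690219] 0.06232772966568705 err mm [ 0.06883331 -0.26503863]
```

```bash
python3 -m pendant '{"series":[[0,[0,0,0.03],[0,0,0]],[0,[0,0,0],[0,0,0]]]}' |grep -E 'pos|wrist_f'
python3 -m pendant '{"series":[[0,[0,0,0.03],[0,0,0]],[0,[0,0,0],[0,0,0]]]}' |grep -E 'pos|wrist_f'
```

```text
tool_pos: [0.4572, 0.2992, 0.0042]
wrist_force: [-0.5, 0.0, -3.8]
tool_pos: [0.4572, 0.2992, 0.0033]
wrist_force: [-0.9, 0.1, -3.9]
```

```bash
python3 -m pendant '{"series":[[0,[0,0,0.03],[0,0,0]],[0,[0,0,0],[0,0,0]]]}' |grep -E 'pos|wrist_f'
python3 -m pendant '{"series":[[0,[0,0,0.03],[0,0,0]],[0,[0,0,0],[0,0,0]]]}' |grep -E 'pos|wrist_f'
```

```text
tool_pos: [0.4573, 0.2993, 0.0032]
wrist_force: [-3.8, -3.2, 12.1]
tool_pos: [0.4574, 0.2992, 0.003]
wrist_force: [-8.1, -7.6, 28.5]
```

```bash
python3 -m pendant '{"series":[[0,[0,0,-0.05],[0,0,0]],[0.62,[0,0,0],[0,0,0]],[0.62,[0,0,0],[0,0,0]],[0.62,[0,0,0],[0,0,0]],[0.62,[0,0,-0.3],[0,0,0]]]}' |grep -E 'width|force'
python3 -m pendant '{"series":[[0.62,[0,0,-0.8],[0,0,0]],[0.62,[0,0,-1],[0,0,0]],[0.62,[0,0,-1],[0,0,0]],[0.62,[0,0,-1],[0,0,0]],[0.62,[0,0,-1],[0,0,0]]]}' |grep -E 'pos|force'
python3 -m pendant '{"series":[[0.62,[1,0,-1],[0,0,0]],[0.62,[0,0,0],[0,0,0]]]}' |grep -E 'pos|force'
python3 - <<'E'
from h import *
w=eyes.grab_frame('wrist'); W=world(w)
with np.errstate(invalid='ignore'): m=(abs(W[...,2]-.061)<.007)&(np.hypot(W[...,0]-.457,W[...,1]-.299)<.05)
P=W[m]; print('boss',np.percentile(P[:,2],[5,50,95]),(P[:,:2].min(0)+P[:,:2].max(0))/2,P[:,:2].max(0)-P[:,:2].min(0))
with np.errstate(invalid='ignore'): m=(abs(W[...,2]-.010)<.006)&(np.hypot(W[...,0]-.457,W[...,1]-.299)<.12)
r=cv2.minAreaRect((W[m][:,:2]*1000).astype(np.float32)); print('plate rect',r)
save(w,'w6.png'); print(np.argwhere(m).min(0)); 
uv=np.argwhere(m); a=uv.min(0)-20; b=uv.max(0)+20; print(a,b)
save(w,'w6c.png',(max(a[1],0),max(a[0],0),b[1],min(b[0],400)),3)
plan(.5581,-.2758,.2,1); print(sense()['q'].round(2) if hasattr(sense()['q'],'round') else sense()['q'])
E
```

```text
wrist_force: [0.5, 0.4, -0.3]
width: 0.0579
finger_force: 0.0
tool_pos: [0.4569, 0.2994, 0.158]
wrist_force: [0.1, 0.3, -0.8]
finger_force: 0.0
tool_pos: [0.4256, 0.3013, 0.1901]
wrist_force: [0.0, 0.1, -0.3]
finger_force: 0.0
boss [0.05702688 0.06045656 0.06168369] [0.45691143 0.30148221] [0.04385114 0.0428768 ]
plate rect ((457.4985046386719, 300.66375732421875), (130.46383666992188, 130.6300048828125), 84.60648345947266)
[143 267]
[123 247] [273 400]
t 39.05 pos [0.4269 0.3001 0.1884] yaw 90.1 tilt -1.0 w 0.0587 F [ 0.7 -0.3 -0.1] pad 0.0 | turn 11.13 shift [-19.27   4.04  -0.39]
[ 0.16  0.32 -1.07  1.88  0.31  1.12  0.55]
```

View pics/w6.png

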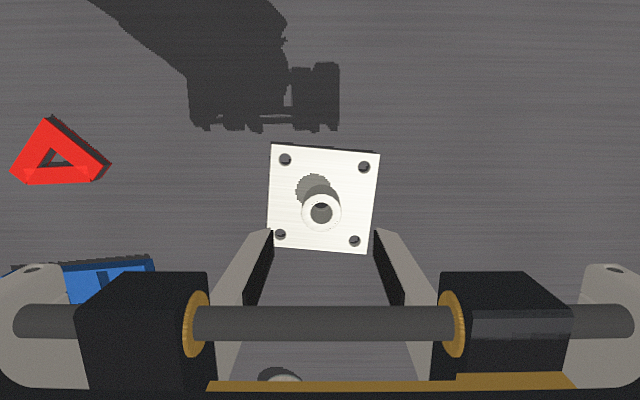

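The wrist view shows the boss upright on the plate at (321,211), with all four bolt holes visible. I'll check concentricity with them.

Run:
```python
from h import *
w=eyes.grab_frame('wrist'); g=cv2.cvtColor(w['img'],cv2.COLOR_RGB2GRAY)
B=[]
for u,v in [(285,159),(364,167),(280,234),(354,241)]:
    c,a=darkblob(w,u,v,8,130); p=onplane(w,c,.01)[0]; B.append(p[:2]); print(c.round(1),a,p.round(4))
print('plate centre',np.mean(B,0))
# bore rim at z=.06
c,a=darkblob(w,321,211,14,150); print(c,a,onplane(w,c,.06)[0])
W=world(w)
m=np.zeros(g.shape,bool); m[185:240,295:350]=1
with np.errstate(invalid='ignore'): m&=(W[...,2]>.052)
P=W[m]; P=P[P[:,2]>np.median(P[:,2])-.004]; uv=np.argwhere(m)[:, ::-1]
(cu,cv_),r=cv2.minEnclosingCircle((P[:,:2]*1000).astype(np.float32)); print('ring',cu,cv_,r,np.median(P[:,2]))
cs,_=cv2.findContours(m.astype(np.uint8),cv2.RETR_EXTERNAL,cv2.CHAIN_APPROX_NONE); c=max(cs,key=len); e=cv2.fitEllipse(c); print('ell',e,onplane(w,e[0],.06)[0])
```

```text
[285.6 158.2] 109 [0.4054 0.2569 0.01  ]
[365.  165.7] 111 [0.4142 0.3522 0.01  ]
[280.7 233.5] 94 [0.5011 0.2481 0.01  ]
[355.6 239.8] 90 [0.5096 0.3434 0.01  ]
plate centre [0.45754877 0.30015878]
[322.31880109 212.01362398] 367 [0.45732868 0.30093865 0.06      ]
ring 456.9185791015625 301.4184875488281 22.30594253540039 0.06051703719241693
ell ((322.8226318359375, 210.73345947265625), (39.48013687133789, 39.979793548583984), 99.1071548461914) [0.45587504 0.30148519 0.06      ]
```

Concentric to about 1 mm, which is good. Now I'll return the lengths, square tube first.

```bash
python3 -m pendant '{"series":[[0.7,[0,0,-0.5],[0,0,1]],[0.7,[0,0,-0.5],[0,0,1]],[0.7,[0,0,0],[0,0,1]],[0.7,[0,0,0],[0,0,1]],[0.7,[0,0,0],[0,0,1]]]}' |grep -E 'wrist_f'
python3 -m pendant '{"series":[[0.7,[0,0,0],[0,0,1]],[0.7,[0,0,0],[0,0,1]],[0.7,[0,0,0],[0,0,1]],[0.7,[0,0,0],[0,0,1]],[0.7,[0,0,0],[0,0,1]]]}' |grep -E 'wrist_f'
python3 -m pendant '{"series":[[0.7,[-0.4,0.1,0],[0,0,1]],[0.7,[-0.95,0.2,0],[0,0,0.13]],[0.7,[-0.95,0.2,0],[0,0,0]],[0.7,[-0.95,0.2,0],[0,0,0]],[0.7,[-0.95,0.2,0],[0,0,0]]]}' |grep -E 'pos'
python3 -m pendant '{"series":[[0.7,[-0.95,0.2,0],[0,0,0]],[0.7,[-0.95,0.2,0],[0,0,0]],[0.7,[-0.95,0.2,0],[0,0,0]],[0.7,[-0.95,0.2,0],[0,0,0]],[0.7,[-0.95,0.2,0],[0,0,0]]]}' |grep -E 'pos'
python3 -m pendant '{"series":[[0.7,[-0.95,0.2,0],[0,0,0]],[0.7,[-0.95,0.2,0],[0,0,0]],[0.7,[-0.95,0.2,0],[0,0,0]],[0.7,[-0.95,0.2,0],[0,0,0]],[0.7,[-0.95,0.2,0],[0,0,0]]]}' |grep -E 'pos'
python3 -m pendant '{"series":[[0.7,[-0.95,0.2,0],[0,0,0]],[0.7,[-0.95,0.2,0],[0,0,0]],[0.7,[-0.95,0.2,0],[0,0,0]],[0.7,[-0.95,0.2,0],[0,0,0]],[0.7,[-0.95,0.2,0],[0,0,0]]]}' |grep -E 'pos'
python3 - <<'E'
from h import *
plan(.5572,-.2759,.2,1)
f=eyes.grab_frame('wrist'); W=world(f); save(f,'w7.png')
with np.errstate(invalid='ignore'): m=(abs(W[...,2]-.162)<.008)
n,l,st,c=cv2.connectedComponentsWithStats(m.astype(np.uint8))
for i in range(1,n):
    if st[i,4]>60:
        P=W[l==i]; r=cv2.minAreaRect((P[:,:2]*1000).astype(np.float32)); print(st[i],np.round(r[0],1),np.round(r[1],1),round(r[2],1))
E
```

```text
wrist_force: [0.8, -0.5, 0.1]
wrist_force: [0.7, 0.6, -0.5]
tool_pos: [0.4588, 0.1729, 0.2153]
tool_pos: [0.491, 0.0308, 0.2152]
tool_pos: [0.5232, -0.1112, 0.215]
tool_pos: [0.5554, -0.2532, 0.2147]
t 42.1 pos [ 0.5554 -0.2532  0.2147] yaw 0.9 tilt -1.0 w 0.0659 F [ 0.   0.6 -0.3] pad 0.0 | turn -0.01 shift [-0.76  0.05  0.49]
[301 206  48  47 899] [ 556.9 -275.1] [40.1 40.4] 0.7
[197 208  51  49 697] [ 466.1 -277.5] [42.8 36.5] 49.4
[  93  214   60   46 1133] [ 379.2 -285.4] [42.1 35.6] 9.6
```

```bash
python3 -m pendant '{"series":[[0.7,[-0.7,0.05,0],[0,0,0]],[0.7,[0,0,0.3],[0,0,0]],[0.7,[0,0,0.9],[0,0,0]],[0.7,[0,0,1],[0,0,0]],[0.7,[0,0,1],[0,0,0]]]}' |grep -E 'pos|force'
python3 -m pendant '{"series":[[0.7,[0,0,0.7],[0,0,0]],[0.7,[0,0,0.2],[0,0,0]],[0.7,[0,0,0],[0,0,0]],[0,[0,0,0],[0,0,0]],[0,[0,0,0],[0,0,0]]]}' |grep -E 'pos|force'
python3 -m pendant '{"series":[[0,[0,0,0],[0,0,0]],[0,[0,0,0],[0,0,0]],[0,[0,0,0],[0,0,0]],[0,[0,0,0],[0,0,0]],[0,[0,0,0],[0,0,0]]]}' |grep -E 'pos|force|width'
```

```text
tool_pos: [0.5572, -0.272, 0.1184]
wrist_force: [0.7, 0.3, -1.1]
finger_force: 0.0
tool_pos: [0.5582, -0.2727, 0.0943]
wrist_force: [0.4, -0.5, 0.7]
finger_force: 0.0
tool_pos: [0.5577, -0.2727, 0.0938]
wrist_force: [-1.5, -0.1, 7.5]
width: 0.0402
finger_force: 29.9
```

```bash
python3 -m pendant '{"series":[[0,[0,0,-0.3],[0,0,0]],[0,[0,0,-0.7],[0,0,0]],[0,[0,0,-0.8],[0,0,0]],[0,[0,0,-0.8],[0,0,0]],[0,[0,0,-0.5],[0,0,0]]]}' |grep -E 'pos|force|width'
python3 -m pendant '{"series":[[0,[0,0,0],[0,0,0]],[0,[0,0,0],[0,0,-0.3]]]}' |grep -E 'width'
python3 -c "
from h import *
plan(.575,.0455,.1850,3.3)"
```

```text
tool_pos: [0.5578, -0.2725, 0.188]
wrist_force: [-0.2, -0.8, -5.3]
width: 0.04
finger_force: 30.0
width: 0.04
t 44.35 pos [ 0.5571 -0.2724  0.1855] yaw 3.3 tilt -1.0 w 0.04 F [-0.1 -0.1 -5.6] pad 30.0 | turn 0.01 shift [10.55  1.2   0.02]
```

```bash
python3 -m pendant '{"series":[[0,[0.5,0.05,0],[0,0,0]],[0,[0.95,0.11,0],[0,0,0]],[0,[0.95,0.11,0],[0,0,0]],[0,[0.95,0.11,0],[0,0,0]],[0,[0.95,0.11,0],[0,0,0]]]}' |grep -E 'pos'
python3 -m pendant '{"series":[[0,[0.95,0.11,0],[0,0,0]],[0,[0.95,0.11,0],[0,0,0]],[0,[0.95,0.11,0],[0,0,0]],[0,[0.95,0.11,0],[0,0,0]],[0,[0.95,0.11,0],[0,0,0]]]}' |grep -E 'pos|width'
python3 -m pendant '{"series":[[0,[0.95,0.11,0],[0,0,0]],[0,[0.55,0.06,0],[0,0,0]],[0,[0,0,0],[0,0,0]],[0,[0,0,0],[0,0,0]]]}' |grep -E 'pos|width'
python3 - <<'E'
from h import *
plan(.575,.0455,.085,3.3)
f=eyes.grab_frame('wrist'); W=world(f); save(f,'w8.png')
E
```

```text
tool_pos: [0.5639, -0.1407, 0.185]
tool_pos: [0.5719, 0.0024, 0.1851]
width: 0.0398
tool_pos: [0.5745, 0.0461, 0.1853]
width: 0.0397
t 45.75 pos [0.5745 0.0461 0.1853] yaw 3.4 tilt -1.0 w 0.0397 F [ 1.  -0.9 -5.2] pad 30.0 | turn 0.01 shift [-0.02  0.01  3.34]
```

View pics/w8.png

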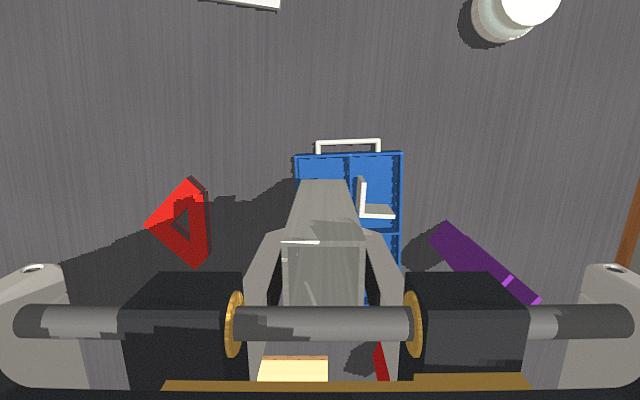

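The wrist view shows the square tube held over the left front bay (320,200), with the cleat at (375,205) clear of it.

```bash
python3 -m pendant '{"series":[[0,[0,0,0.5],[0,0,0]],[0,[0,0,0.8],[0,0,0]],[0,[0,0,0.8],[0,0,0]],[0,[0,0,0.6],[0,0,0]],[0,[0,0,0.3],[0,0,0]]]}' |grep -E 'pos|wrist_f'
python3 -m pendant '{"series":[[0,[0,0,0],[0,0,0]],[0,[0,0,0.1],[0,0,0]],[0,[0,0,0],[0,0,0]]]}' |grep -E 'pos|wrist_f'
python3 -m pendant '{"series":[[0,[0,0,0.05],[0,0,0]],[0,[0,0,0],[0,0,0]]]}' |grep -E 'pos|wrist_f'
```

```text
tool_pos: [0.5739, 0.0446, 0.0934]
wrist_force: [0.0, -0.1, -4.8]
tool_pos: [0.5757, 0.0455, 0.0935]
wrist_force: [-0.1, 0.0, -5.0]
tool_pos: [0.5755, 0.0456, 0.092]
wrist_force: [0.4, 0.2, -4.8]
```

```bash
for i in 1; do :; done
python3 -m pendant '{"series":[[0,[0,0,0.1],[0,0,0]],[0,[0,0,0.05],[0,0,0]],[0,[0,0,0],[0,0,0]]]}' |grep -E 'pos|wrist_f'
python3 -m pendant '{"series":[[0,[0,0,0.05],[0,0,0]],[0,[0,0,0],[0,0,0]]]}' |grep -E 'pos|wrist_f'
```

```text
tool_pos: [0.5751, 0.0456, 0.0869]
wrist_force: [0.5, -0.3, -5.2]
tool_pos: [0.5752, 0.0456, 0.0854]
wrist_force: [0.6, -0.1, -5.9]
```

```bash
python3 -m pendant '{"series":[[0,[0,0,0.03],[0,0,0]],[0,[0,0,0],[0,0,0]]]}' |grep -E 'pos|wrist_f'
python3 -m pendant '{"series":[[0,[0,0,0.03],[0,0,0]],[0,[0,0,0],[0,0,0]]]}' |grep -E 'pos|wrist_f'
```

```text
tool_pos: [0.5754, 0.0457, 0.0849]
wrist_force: [-0.3, 0.5, -0.8]
tool_pos: [0.5755, 0.0459, 0.0848]
wrist_force: [-4.9, 1.1, 12.6]
```

```bash
python3 -m pendant '{"series":[[0,[0,0,-0.02],[0,0,0]],[0.7,[0,0,0],[0,0,0]],[0.7,[0,0,0],[0,0,0]],[0.7,[0,0,0],[0,0,0]],[0.7,[0,0,0],[0,0,0]]]}' |grep -E 'width|force'
python3 -m pendant '{"series":[[0.7,[0,0,-0.5],[0,0,0]],[0.7,[0,0,-1],[0,0,0]],[0.7,[0,0,-1],[0,0,0]],[0.7,[0,0,-1],[0,0,0]],[0.7,[0,0,-1],[0,0,-0.3]]]}' |grep -E 'pos|force|width'
python3 -c "
from h import *
plan(.4685,-.2805,.21,5.6)"
```

```text
wrist_force: [-0.0, -0.4, 0.8]
width: 0.0654
finger_force: 0.0
tool_pos: [0.5752, 0.0458, 0.2219]
wrist_force: [-1.0, -0.1, -0.6]
width: 0.0659
finger_force: 0.0
t 48.7 pos [0.5752 0.0458 0.2219] yaw 5.8 tilt -1.0 w 0.0659 F [-1.  -0.1 -0.6] pad 0.0 | turn 0.02 shift [-10.48  -4.6    0.4 ]
```

```bash
python3 -m pendant '{"series":[[0.7,[-0.87,-0.38,0],[0,0,0]],[0.7,[-0.87,-0.38,0],[0,0,0]],[0.7,[-0.87,-0.38,0],[0,0,0]],[0.7,[-0.87,-0.38,0],[0,0,0]],[0.7,[-0.87,-0.38,0],[0,0,0]]]}' |grep -E 'pos'
python3 -m pendant '{"series":[[0.7,[-0.87,-0.38,0],[0,0,0]],[0.7,[-0.87,-0.38,0],[0,0,0]],[0.7,[-0.87,-0.38,0],[0,0,0]],[0.7,[-0.87,-0.38,0],[0,0,0]],[0.7,[-0.87,-0.38,0],[0,0,0]]]}' |grep -E 'pos'
python3 -m pendant '{"series":[[0.7,[-0.87,-0.38,0],[0,0,0]],[0.7,[-0.87,-0.38,0],[0,0,0]],[0.7,[0,0,0],[0,0,0]],[0.7,[0,0,0],[0,0,0]]]}' |grep -E 'pos'
python3 -c "
from h import *
plan(.4685,-.2805,.09,5.6)"
```

```text
tool_pos: [0.5313, -0.0908, 0.2207]
tool_pos: [0.4877, -0.2264, 0.2207]
tool_pos: [0.4705, -0.2798, 0.2202]
t 50.1 pos [ 0.4705 -0.2798  0.2202] yaw 5.7 tilt -1.0 w 0.0654 F [-0.3  0.1 -0. ] pad 0.0 | turn 0.01 shift [-0.02 -0.07  4.34]
```

```bash
python3 -m pendant '{"series":[[0.7,[-0.02,-0.06,0.7],[0,0,0]],[0.7,[0,0,1],[0,0,0]],[0.7,[0,0,1],[0,0,0]],[0.7,[0,0,1],[0,0,0]],[0.7,[0,0,0.6],[0,0,0]]]}' |grep -E 'pos|force'
python3 -m pendant '{"series":[[0.7,[0,0,0],[0,0,0]],[0,[0,0,0],[0,0,0]],[0,[0,0,0],[0,0,0]],[0,[0,0,0],[0,0,0]],[0,[0,0,0],[0,0,0]]]}' |grep -E 'pos|force|width'
python3 -m pendant '{"series":[[0,[0,0,0],[0,0,0]],[0,[0,0,0],[0,0,0]],[0,[0,0,0],[0,0,0]],[0,[0,0,0],[0,0,0]]]}' |grep -E 'pos|force|width'
python3 -m pendant '{"series":[[0,[0,0,-0.3],[0,0,0]],[0,[0,0,-0.7],[0,0,0]],[0,[0,0,-0.8],[0,0,0]],[0,[0,0,-0.8],[0,0,0]],[0,[0,0,-0.5],[0,0,0]]]}' |grep -E 'pos|force|width'
python3 -m pendant '{"series":[[0,[0,0,0],[0,0,0]],[0,[0,0,0],[0,0,0]]]}' |grep -E 'width'
python3 -c "
from h import *
plan(.583,-.0232,.185,5.6)"
```

```text
tool_pos: [0.4687, -0.2787, 0.089]
wrist_force: [-0.1, -0.0, 0.2]
finger_force: 0.0
tool_pos: [0.4691, -0.2808, 0.0914]
wrist_force: [-1.7, 0.2, 8.0]
width: 0.0417
finger_force: 30.0
tool_pos: [0.4692, -0.2808, 0.0914]
wrist_force: [-1.5, -1.2, 7.5]
width: 0.042
finger_force: 30.0
tool_pos: [0.4691, -0.2805, 0.1856]
wrist_force: [0.1, -0.1, -4.2]
width: 0.0419
finger_force: 29.9
width: 0.0421
t 52.2 pos [ 0.4685 -0.2804  0.1832] yaw 5.7 tilt -1.0 w 0.0421 F [-0.1  1.  -4.4] pad 29.9 | turn 0.02 shift [ 8.16  4.64 -0.06]
```

```bash
python3 -m pendant '{"series":[[0,[0.4,0.23,0],[0,0,0]],[0,[0.9,0.51,0],[0,0,0]],[0,[0.9,0.51,0],[0,0,0]],[0,[0.9,0.51,0],[0,0,0]],[0,[0.9,0.51,0],[0,0,0]]]}' |grep -E 'pos'
python3 -m pendant '{"series":[[0,[0.9,0.51,0],[0,0,0]],[0,[0.9,0.51,0],[0,0,0]],[0,[0.9,0.51,0],[0,0,0]],[0,[0.9,0.51,0],[0,0,0]],[0,[0.56,0.33,0],[0,0,0]]]}' |grep -E 'pos|width'
python3 -m pendant '{"series":[[0,[0,0,0],[0,0,0]],[0,[0,0,0.7],[0,0,0]],[0,[0,0,0.8],[0,0,0]],[0,[0,0,0.8],[0,0,0]],[0,[0,0,0.6],[0,0,0]]]}' |grep -E 'pos|wrist_f'
python3 -m pendant '{"series":[[0,[0,0,0.2],[0,0,0]],[0,[0,0,0],[0,0,0]],[0,[0,0,0],[0,0,0]]]}' |grep -E 'pos|wrist_f'
```

```text
tool_pos: [0.5245, -0.152, 0.1824]
tool_pos: [0.5828, -0.0193, 0.1824]
width: 0.0416
tool_pos: [0.5814, -0.0229, 0.0941]
wrist_force: [0.4, 0.6, -4.5]
tool_pos: [0.5831, -0.0228, 0.091]
wrist_force: [-0.6, 0.0, -3.6]
```

```bash
python3 -m pendant '{"series":[[0,[0,0,0.1],[0,0,0]],[0,[0,0,0.1],[0,0,0]],[0,[0,0,0],[0,0,0]]]}' |grep -E 'pos|wrist_f'
python3 -m pendant '{"series":[[0,[0,0,0.04],[0,0,0]],[0,[0,0,0],[0,0,0]]]}' |grep -E 'pos|wrist_f'
python3 -m pendant '{"series":[[0,[0,0,0.02],[0,0,0]],[0,[0,0,0],[0,0,0]]]}' |grep -E 'pos|wrist_f'
```

```text
tool_pos: [0.5827, -0.0231, 0.0844]
wrist_force: [-0.8, -1.2, -5.4]
tool_pos: [0.5828, -0.023, 0.0832]
wrist_force: [0.5, 0.9, -4.2]
tool_pos: [0.5828, -0.023, 0.0826]
wrist_force: [-0.5, -0.3, -3.5]
```

```bash
python3 -m pendant '{"series":[[0,[0,0,0.03],[0,0,0]],[0,[0,0,0],[0,0,0]]]}' |grep -E 'pos|wrist_f'
python3 -m pendant '{"series":[[0,[0,0,0],[0,0,0]],[0.7,[0,0,0],[0,0,0]],[0.7,[0,0,0],[0,0,0]],[0.7,[0,0,0],[0,0,0]],[0.7,[0,0,0],[0,0,0]]]}' |grep -E 'width|force'
python3 -m pendant '{"series":[[0.7,[0,0,-0.5],[0,0,0]],[0.7,[0,0,-1],[0,0,0]],[0.7,[0,0,-1],[0,0,0]],[0.7,[0,0,-1],[0,0,0]],[0.7,[0,0,-1],[0,0,-0.5]]]}' |grep -E 'pos|force|width'
python3 -c "
from h import *
plan(.3785,-.287,.21,9.6)"
```

```text
tool_pos: [0.5831, -0.023, 0.0825]
wrist_force: [-3.4, -0.2, 8.8]
wrist_force: [0.4, 0.4, -0.5]
width: 0.0654
finger_force: 0.0
tool_pos: [0.5827, -0.0228, 0.2192]
wrist_force: [0.1, -0.4, 0.6]
width: 0.066
finger_force: 0.0
t 55.9 pos [ 0.5827 -0.0228  0.2192] yaw 9.8 tilt -1.0 w 0.066 F [ 0.1 -0.4  0.6] pad 0.0 | turn 0.02 shift [-7.55 -8.18  0.31]
```

```bash
python3 -m pendant '{"series":[[0.7,[-0.75,-0.81,0],[0,0,0]],[0.7,[-0.75,-0.81,0],[0,0,0]],[0.7,[-0.75,-0.81,0],[0,0,0]],[0.7,[-0.75,-0.81,0],[0,0,0]],[0.7,[-0.75,-0.81,0],[0,0,0]]]}' |grep -E 'pos'
python3 -m pendant '{"series":[[0.7,[-0.75,-0.81,0],[0,0,0]],[0.7,[-0.75,-0.81,0],[0,0,0]],[0.7,[-0.75,-0.81,0],[0,0,0]],[0.7,[-0.75,-0.81,0],[0,0,0]],[0.7,[-0.75,-0.81,0],[0,0,0]]]}' |grep -E 'pos'
python3 -m pendant '{"series":[[0.7,[0,0,0],[0,0,0]],[0.7,[0,0,0],[0,0,0]]]}' >/dev/null
python3 - <<'E'
from h import *
plan(.3785,-.287,.09,9.6)
f=eyes.grab_frame('wrist'); W=world(f); save(f,'w9.png')
with np.errstate(invalid='ignore'): m=(abs(W[...,2]-.162)<.008)
n,l,st,c=cv2.connectedComponentsWithStats(m.astype(np.uint8))
for i in range(1,n):
    if st[i,4]>60:
        P=W[l==i]; r=cv2.minAreaRect((P[:,:2]*1000).astype(np.float32)); print(st[i],np.round(r[0],1),np.round(r[1],1),round(r[2],1))
E
```

```text
tool_pos: [0.4813, -0.1552, 0.2179]
tool_pos: [0.3806, -0.2867, 0.218]
t 57.1 pos [ 0.3814 -0.286   0.2176] yaw 9.7 tilt -1.0 w 0.0658 F [ 0.6  1.2 -0.4] pad 0.0 | turn 0.01 shift [-0.02 -0.1   4.25]
[296 182  48  42 810] [ 379.2 -285.2] [39.7 35.3] 10.0
```

```bash
python3 -m pendant '{"series":[[0.7,[-0.02,-0.08,0.7],[0,0,0]],[0.7,[0,0,1],[0,0,0]],[0.7,[0,0,1],[0,0,0]],[0.7,[0,0,0.9],[0,0,0]],[0.7,[0,0,0.6],[0,0,0]]]}' |grep -E 'pos|force'
python3 -m pendant '{"series":[[0.7,[0,0,0],[0,0,0]],[0,[0,0,0],[0,0,0]],[0,[0,0,0],[0,0,0]],[0,[0,0,0],[0,0,0]],[0,[0,0,0],[0,0,0]]]}' |grep -E 'pos|force|width'
python3 -m pendant '{"series":[[0,[0,0,0],[0,0,0]],[0,[0,0,0],[0,0,0]],[0,[0,0,0],[0,0,0]],[0,[0,0,0],[0,0,0]]]}' |grep -E 'pos|force|width'
python3 -m pendant '{"series":[[0,[0,0,-0.3],[0,0,0]],[0,[0,0,-0.7],[0,0,0]],[0,[0,0,-0.8],[0,0,0]],[0,[0,0,-0.8],[0,0,0]],[0,[0,0,-0.5],[0,0,0]]]}' |grep -E 'pos|force|width'
python3 -m pendant '{"series":[[0,[0,0,0],[0,0,0]],[0,[0,0,0],[0,0,0.25]]]}' |grep -E 'width'
python3 -c "
from h import *
plan(.5875,-.0890,.185,7.7)"
```

```text
tool_pos: [0.3795, -0.2853, 0.0893]
wrist_force: [0.2, 0.1, 0.2]
finger_force: 0.0
tool_pos: [0.3794, -0.2871, 0.0915]
wrist_force: [-0.0, 0.1, 7.3]
width: 0.0399
finger_force: 30.0
tool_pos: [0.3795, -0.2872, 0.0915]
wrist_force: [-1.2, 0.7, 7.6]
width: 0.0402
finger_force: 30.0
tool_pos: [0.3792, -0.2868, 0.1857]
wrist_force: [0.0, 0.3, -6.9]
width: 0.0397
finger_force: 30.0
width: 0.04
t 59.25 pos [ 0.3788 -0.2867  0.1835] yaw 7.7 tilt -1.0 w 0.04 F [-0.3 -1.  -6.6] pad 30.0 | turn 0.0 shift [ 5.6   7.78 -0.05]
```

```bash
python3 -m pendant '{"series":[[0,[0.35,0.5,0],[0,0,0]],[0,[0.62,0.86,0],[0,0,0]],[0,[0.62,0.86,0],[0,0,0]],[0,[0.62,0.86,0],[0,0,0]],[0,[0.62,0.86,0],[0,0,0]]]}' |grep -E 'pos'
python3 -m pendant '{"series":[[0,[0.62,0.86,0],[0,0,0]],[0,[0.62,0.86,0],[0,0,0]],[0,[0.62,0.86,0],[0,0,0]],[0,[0.62,0.86,0],[0,0,0]],[0,[0.29,0.4,0],[0,0,0]]]}' |grep -E 'pos|width'
python3 -m pendant '{"series":[[0,[0,0,0],[0,0,0]],[0,[0,0,0],[0,0,0]]]}' |grep -E 'width'
python3 -c "
from h import *
plan(.5875,-.0890,.0825,7.7)"
```

```text
tool_pos: [0.4848, -0.1856, 0.1827]
tool_pos: [0.5887, -0.0861, 0.1824]
width: 0.0401
width: 0.0399
t 60.45 pos [ 0.5869 -0.0893  0.1827] yaw 7.8 tilt -1.0 w 0.0399 F [-1.2  0.5 -6.2] pad 30.0 | turn 0.01 shift [0.01 0.02 3.34]
```

```bash
python3 -m pendant '{"series":[[0,[0,0,0.6],[0,0,0]],[0,[0,0,0.8],[0,0,0]],[0,[0,0,0.8],[0,0,0]],[0,[0,0,0.6],[0,0,0]],[0,[0,0,0.2],[0,0,0]]]}' |grep -E 'pos|wrist_f'
python3 -m pendant '{"series":[[0,[0,0,0.1],[0,0,0]],[0,[0,0,0.1],[0,0,0]],[0,[0,0,0],[0,0,0]]]}' |grep -E 'pos|wrist_f'
python3 -m pendant '{"series":[[0,[0,0,0.03],[0,0,0]],[0,[0,0,0],[0,0,0]]]}' |grep -E 'pos|wrist_f'
```

```text
tool_pos: [0.5857, -0.0902, 0.0917]
wrist_force: [-0.3, -1.2, -6.3]
tool_pos: [0.5879, -0.0892, 0.0882]
wrist_force: [-0.8, -0.2, -6.3]
tool_pos: [0.5879, -0.089, 0.0872]
wrist_force: [-0.0, -0.3, -5.9]
```

```bash
python3 -m pendant '{"series":[[0,[0,0,0.07],[0,0,0]],[0,[0,0,0.05],[0,0,0]],[0,[0,0,0],[0,0,0]]]}' |grep -E 'pos|wrist_f'
python3 -m pendant '{"series":[[0,[0,0,0.03],[0,0,0]],[0,[0,0,0],[0,0,0]]]}' |grep -E 'pos|wrist_f'
```

```text
tool_pos: [0.5875, -0.0889, 0.083]
wrist_force: [-0.3, -0.1, -6.5]
tool_pos: [0.5878, -0.0889, 0.0827]
wrist_force: [-3.2, -0.5, 2.5]
```

Contact. I'll release, rise, retreat towards the robot, and check.

```bash
python3 -m pendant '{"series":[[0,[0,0,0.01],[0,0,0]],[0.7,[0,0,0],[0,0,0]],[0.7,[0,0,0],[0,0,0]],[0.7,[0,0,0],[0,0,0]],[0.7,[0,0,0],[0,0,0]]]}' |grep -E 'width|force'
python3 -m pendant '{"series":[[0.7,[0,0,-0.5],[0,0,0]],[0.7,[0,0,-1],[0,0,0]],[0.7,[0,0,-1],[0,0,0]],[0.7,[0,0,-1],[0,0,0]],[0.7,[0,0,-1],[0,0,0]]]}' |grep -E 'pos|force'
python3 -m pendant '{"series":[[0.7,[-0.9,-0.4,0],[0,0,0]],[0.7,[-0.9,-0.4,0],[0,0,0]],[0.7,[-0.9,-0.4,0],[0,0,0]],[0.7,[-0.9,-0.4,0],[0,0,0]],[0.7,[-0.9,-0.4,0],[0,0,0]]]}' |grep -E 'pos|force'
python3 -m pendant '{"series":[[0.7,[-0.9,-0.4,0],[0,0,0]],[0.7,[-0.9,-0.4,0],[0,0,0]],[0.7,[-0.9,-0.4,0],[0,0,0]],[0.7,[-0.9,-0.4,0],[0,0,0]],[0.7,[0,0,0],[0,0,0]]]}' |grep -E 'pos|force'
python3 - <<'E'
from h import *
f=eyes.grab_frame('side'); g=eyes.grab_frame('top')
im=np.hstack([f['img'][80:340,60:460],g['img'][80:340,140:540]])[...,::-1]; cv2.imwrite('pics/final.png',im)
W=world(g)
with np.errstate(invalid='ignore'): m=(W[...,2]>.138)&(W[...,2]<.16)
n,l,st,c=cv2.connectedComponentsWithStats(m.astype(np.uint8))
for i in range(1,n):
    if st[i,4]>60:
        P=W[l==i]; r=cv2.minAreaRect((P[:,:2]*1000).astype(np.float32)); print(st[i],np.round(r[0],1),np.round(r[1],1),round(r[2],1))
E
```

```text
wrist_force: [-0.9, 0.2, -0.3]
width: 0.0653
finger_force: 0.0
tool_pos: [0.5877, -0.0888, 0.2195]
wrist_force: [0.8, -0.1, -0.3]
finger_force: 0.0
tool_pos: [0.5461, -0.2318, 0.2183]
wrist_force: [1.0, -0.6, -0.1]
finger_force: 0.0
tool_pos: [0.5115, -0.3486, 0.2178]
wrist_force: [-0.1, -0.2, -0.3]
finger_force: 0.0
[371 107  28  26 173] [ 744.2 -130.2] [41.5 37.8] 50.3
[321 109  25  26 171] [738.9 -26.4] [34.6 41.1] 55.4
[405 140  26  23 184] [ 679.7 -196.7] [42.6 35.5] 75.2
[354 185  21  22 174] [585.9 -89. ] [39.8 35.3] 7.8
[321 187  21  22 133] [580.2 -23.6] [42.1 39.7] 1.1
[288 190  21  21 156] [573.8  41.7] [40.5 39.9] 1.7
```

View pics/final.png

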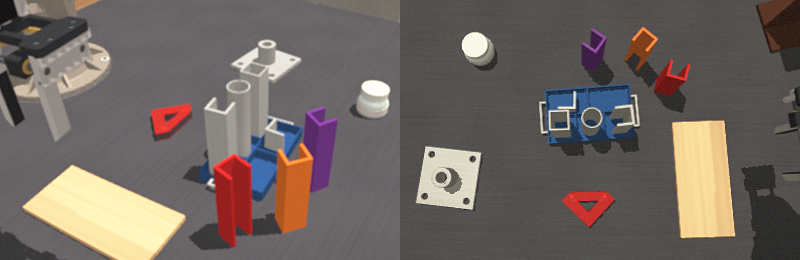

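The final picture shows all three lengths upright in their own bays (top view, 560–625 at row 120). The boss stands on the plate at (442,177), the board is empty, and the cleat, magnet, tin and coloured look-alikes are untouched.

```bash
python3 -c "
from h import *
print(workorder.sign_off())"
```

```text
the job is handed in; nothing more can be done
None
```

The job is handed in: the boss stands upright on the base plate within about 1 mm of its centre hole by my camera measurement, all three lengths are back upright in their own bays, and nothing was knocked over; my first try at the boss closed above it without touching it, and the second held.

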